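# Pack the spice-tin caddy in two layers with its slide-in shelf

### The job

Finish packing the wooden two-layer tin caddy, which has one tin in its bottom layer: stand one more of the round tins upright beside it on the caddy's floor, then slide the loose plywood shelf fully home along its side grooves over them, and last stand the other two tins upright side by side on the shelf. One of the tins has been left standing on the loose shelf. Leave everything else where it is.

Things in the scene. Friction and masses are not known exactly. Their poses are not given: they have to be found in the camera images.
- caddy: open-topped wooden caddy, fixed, 185 mm wide (y), 154 mm deep (x), 80 mm tall; origin under its centre on the worktop, z up. Side walls' inner faces at y = +-82.5 mm, from x = -63 mm back; back wall's inner face at x = +63 mm. Its -x side is open to take the shelf; only a rail 22 mm tall stands there.
- caddy_free (a point): the free place of the bottom layer: on the caddy's floor (8 mm above the worktop), at x = 0, y = -39 mm in the caddy's frame, beside the tin that is there (half +y). Two tins stand side by side along y; fingers have room along x (126 mm), not along y. From above the clear opening between the runners is 149 mm wide (y).
- caddy_mouth (a point): middle of the caddy's open side, level with the lower runners: x = -63, y = 0, z = 50 mm in the caddy's frame. Each side wall's groove runs along x between a lower runner (top face 50 mm up) and an upper one (59 to 65 mm up), both 8 mm wide, flared at the mouth; lower runners and flared cheeks stand out to x = -81 mm. The shelf goes in along the caddy's +x.
- shelf: loose plywood sheet, 124 mm along x, 160 mm along y, 5 mm thick, 0.1 to 0.2 kg, starts flat on the worktop; origin at the centre of its underside, z up. A strip on its front edge (-x) rises 13 mm above the underside. It goes in with +x first, slides freely, and is fully home when its rear edge meets the back wall: origin then 50 mm above the caddy's, within 1 mm in x, axes along its axes.
- shelf_pull (a point): grip point in the shelf's wooden pull, x = -57, y = 0, z = 27 mm in the shelf's frame. The pull stands upright at the middle of the front edge: 10 mm thick along x (-62 to -52 mm), 40 mm long along y, top 36 mm above the underside. Pinch it across its thickness.
- tin_0: a round wooden-lidded white tin, diameter 62 mm, 35 mm tall, 0.05 to 0.13 kg; origin at the centre of its underside, z up its axis. All four tins are alike and any of the three outside the caddy may serve for any place. This one already stands in the caddy's bottom layer, in the half at +y of the caddy.
- tin_a: a round wooden-lidded white tin, diameter 62 mm, 35 mm tall, 0.05 to 0.13 kg; origin at the centre of its underside, z up its axis. All four tins are alike and any of the three outside the caddy may serve for any place. This one starts standing on the loose shelf.
- tin_b: a round wooden-lidded white tin, diameter 62 mm, 35 mm tall, 0.05 to 0.13 kg; origin at the centre of its underside, z up its axis. All four tins are alike and any of the three outside the caddy may serve for any place. This one starts on the worktop, front left.
- tin_c: a round wooden-lidded white tin, diameter 62 mm, 35 mm tall, 0.05 to 0.13 kg; origin at the centre of its underside, z up its axis. All four tins are alike and any of the three outside the caddy may serve for any place. This one starts on the worktop between the shelf and the caddy.
- lemon: a lemon, 71 x 53 x 51 mm tall, a bystander; origin at its underside
- tea_light: a tea light, diameter 38 mm, 15 mm tall, a bystander; origin at its underside
- salt_shaker: a salt shaker, diameter 44 mm, 90 mm tall, a bystander; origin at its underside
- jar_a: a spice jar, diameter 41 mm, 105 mm tall, a bystander in the row behind the work; origin at its underside
- jar_b: a spice jar as jar_a
- jar_c: a spice jar as jar_a

How it is judged (in metres and radians):
On the way, in this order (a step that is already met when the one before it is completed fails the run):
1. two tins stand upright on the caddy's floor (((z of tin_0 in the frame of caddy between 0.003 and 0.013 m and x of tin_0 in the frame of caddy between -0.05 and 0.05 m and y of tin_0 in the frame of caddy between -0.06 and 0.06 m and angle between each of tin_0, tin_a's own z axis and vertical below 0.1 rad and z of tin_a in the frame of caddy between 0.003 and 0.013 m and x of tin_a in the frame of caddy between -0.05 and 0.05 m and y of tin_a in the frame of caddy between -0.06 and 0.06 m) or (z of tin_0 in the frame of caddy between 0.003 and 0.013 m and x of tin_0 in the frame of caddy between -0.05 and 0.05 m and y of tin_0 in the frame of caddy between -0.06 and 0.06 m and angle between each of tin_0, tin_b's own z axis and vertical below 0.1 rad and z of tin_b in the frame of caddy between 0.003 and 0.013 m and x of tin_b in the frame of caddy between -0.05 and 0.05 m and y of tin_b in the frame of caddy between -0.06 and 0.06 m) or (z of tin_0 in the frame of caddy between 0.003 and 0.013 m and x of tin_0 in the frame of caddy between -0.05 and 0.05 m and y of tin_0 in the frame of caddy between -0.06 and 0.06 m and angle between each of tin_0, tin_c's own z axis and vertical below 0.1 rad and z of tin_c in the frame of caddy between 0.003 and 0.013 m and x of tin_c in the frame of caddy between -0.05 and 0.05 m and y of tin_c in the frame of caddy between -0.06 and 0.06 m))), for 0.2 s.
2. with those two tins below it, the shelf is fully home in its grooves (x of shelf in the frame of caddy between -0.006 and 0.006 m and z of shelf in the frame of caddy between 0.047 and 0.057 m and angle between the x axis of shelf and the x axis of caddy, either way round below 0.05 rad and angle between shelf's own z axis and vertical below 0.06 rad and z of tin_0 in the frame of caddy between 0.003 and 0.013 m and x of tin_0 in the frame of caddy between -0.05 and 0.05 m and y of tin_0 in the frame of caddy between -0.06 and 0.06 m and angle between tin_0's own z axis and vertical below 0.1 rad and ((z of tin_a in the frame of caddy between 0.003 and 0.013 m and x of tin_a in the frame of caddy between -0.05 and 0.05 m and y of tin_a in the frame of caddy between -0.06 and 0.06 m and angle between tin_a's own z axis and vertical below 0.1 rad) or (z of tin_b in the frame of caddy between 0.003 and 0.013 m and x of tin_b in the frame of caddy between -0.05 and 0.05 m and y of tin_b in the frame of caddy between -0.06 and 0.06 m and angle between tin_b's own z axis and vertical below 0.1 rad) or (z of tin_c in the frame of caddy between 0.003 and 0.013 m and x of tin_c in the frame of caddy between -0.05 and 0.05 m and y of tin_c in the frame of caddy between -0.06 and 0.06 m and angle between tin_c's own z axis and vertical below 0.1 rad))), for 0.2 s.
At the end, for the whole second after the job is handed in: two tins (the one that was there and one more) stand upright on the caddy's floor, the shelf is in its grooves over them, within 6 mm of fully home, and the other two tins stand upright on the shelf; all at rest (x of shelf in the frame of caddy between -0.006 and 0.006 m and z of shelf in the frame of caddy between 0.047 and 0.057 m and angle between the x axis of shelf and the x axis of caddy, either way round below 0.05 rad and angle between shelf's own z axis and vertical below 0.06 rad and z of tin_0 in the frame of caddy between 0.003 and 0.013 m and x of tin_0 in the frame of caddy between -0.05 and 0.05 m and y of tin_0 in the frame of caddy between -0.06 and 0.06 m and angle between tin_0's own z axis and vertical below 0.1 rad and ((z of tin_a in the frame of caddy between 0.003 and 0.013 m and x of tin_a in the frame of caddy between -0.05 and 0.05 m and y of tin_a in the frame of caddy between -0.06 and 0.06 m and angle between each of tin_a, tin_b, tin_c's own z axis and vertical below 0.1 rad and z of tin_b in the frame of shelf between 0.001 and 0.01 m and x of tin_b in the frame of shelf between -0.05 and 0.05 m and y of tin_b in the frame of shelf between -0.07 and 0.07 m and z of tin_c in the frame of shelf between 0.001 and 0.01 m and x of tin_c in the frame of shelf between -0.05 and 0.05 m and y of tin_c in the frame of shelf between -0.07 and 0.07 m) or (z of tin_b in the frame of caddy between 0.003 and 0.013 m and x of tin_b in the frame of caddy between -0.05 and 0.05 m and y of tin_b in the frame of caddy between -0.06 and 0.06 m and angle between each of tin_b, tin_a, tin_c's own z axis and vertical below 0.1 rad and z of tin_a in the frame of shelf between 0.001 and 0.01 m and x of tin_a in the frame of shelf between -0.05 and 0.05 m and y of tin_a in the frame of shelf between -0.07 and 0.07 m and z of tin_c in the frame of shelf between 0.001 and 0.01 m and x of tin_c in the frame of shelf between -0.05 and 0.05 m and y of tin_c in the frame of shelf between -0.07 and 0.07 m) or (z of tin_c in the frame of caddy between 0.003 and 0.013 m and x of tin_c in the frame of caddy between -0.05 and 0.05 m and y of tin_c in the frame of caddy between -0.06 and 0.06 m and angle between each of tin_c, tin_a, tin_b's own z axis and vertical below 0.1 rad and z of tin_a in the frame of shelf between 0.001 and 0.01 m and x of tin_a in the frame of shelf between -0.05 and 0.05 m and y of tin_a in the frame of shelf between -0.07 and 0.07 m and z of tin_b in the frame of shelf between 0.001 and 0.01 m and x of tin_b in the frame of shelf between -0.05 and 0.05 m and y of tin_b in the frame of shelf between -0.07 and 0.07 m)) and linear speed of each of shelf, tin_0, tin_a, tin_b, tin_c below 0.02 m/s); the robot touches nothing.
It fails at once if a bystander (lemon, tea light, salt shaker, spice jar) is moved by more than 25 mm (distance of any of lemon, tea_light, salt_shaker, jar_a, jar_b, jar_c from where it was at the start of the episode above 0.025 m).
It also fails if it takes over 72 s, if anything falls off the work surface, if the arm or the gripper's body presses on something with over 40 N, if the wrist force passes 120 N, or if a joint passes its speed limit or range.

### The arm

A 6-joint arm with a two-finger parallel gripper is mounted at the origin on a cart in front of the work surface, level with it; the furniture and walls round the work are solid. World frame = base frame: x ahead of the robot, y to its left, z up, the work surface at z = 0. Lengths are in mm, angles in rad, forces in N, time in s.
With the tool pointing down it reaches from about 400 to 825 mm from the base axis. Payload 7 kg.
Tool frame: the origin (TCP) lies midway between the tips of the shut fingers; the grasp point (between the pads) lies arm.pinch_z behind it (arm.pinch_z is the distance from the TCP to the grasp point, in mm); z points along the fingers, y is the line along which they close (so a half turn about z gives the same grasp; the last joint's range is limited). The gripper opens to 88 mm and grips with 3 to 60 N. Pads are 19 mm wide; open, the fingers measure 130 mm over their backs; the gripper's body (78 mm by 193 mm) begins 47 mm behind the grasp point.
Start: joints at [1.496, 0.359, 0.012, 0, -1.224, -0.288], TCP at [239.56, 631.036, 189.061] pointing down, gripper open.
Joint ranges: [-3.07, 3.07], [-1.43, 2.12], [-1.02, 1.25], [-3.03, 1.67], [-3.05, -0], [-3.03, 3.03]. Speed limits (rad/s): [2.39, 2.39, 3.01, 3.14, 3.14, 3.14].

### API

Orientations are given as [roll, pitch, yaw] about the fixed x, y, z axes, in that order (R = Rz(yaw) Ry(pitch) Rx(roll)).
In Python, from station import arm, get_image, job gives the robot as it stands.
- The arm moves only by the tool play_rows, never from a script. Its argument "rows" is a list of rows, each an object of numbers: "x", "y", "z": the shift along the tool's x, y, z in mm; "rx", "ry", "rz": the turn, a rotation vector about the tool's x, y, z in degrees. A call has 1 to 20 rows; each row is the pose to reach, as a shift and turn from the pose commanded when the call began, along the tool's axes at that moment; what a row does not reach only later rows make up. A row lasts 1/10 s, in which the tool goes at most 50 mm and 8.59 degrees, less where a joint would pass 70% of its speed; a pose out of reach is approached as far as the arm can. A call with a gripper value outside its range is refused whole. "jaw" is the opening, from 0 (shut) to 1 (fully open), set as the call begins (left out, the last holds). The fingers move at their own pace and stop on an object; "force" is the grip in N (left out, the last holds). Time passes only in rows, so rows that repeat a pose let the fingers close. It gives the time, the measured TCP pose, the force, the opening and the grip force at its end, in the units of the state.
- arm.get_state(): the state, without advancing time (a new reading comes with each control period).
- get_image(name): name is "scene" or "top"; returns a dict with "img" (400x640x3 uint8, red, green, blue), "fx", "fy", "cx", "cy" (pixels), "k1" (the pictures are not rectified: a ray, as slopes to the right and down, at radius r is drawn at 1 + k1 r^2 times it, then the intrinsics apply), "extrinsics" (4x4, takes a point from camera to world coordinates). Camera axes: x right, y up, looking along -z (the intrinsics and any distortion apply to the point x, -y, -z); pixel columns grow to the right and rows downward; lengths in mm; the calibration is good to about 2 mm. A picture is of the moment at which its call begins. There is no depth.
- job.job_done(): hands the job in; it is judged then, once.
The state is a dict: "time": time; "qpos": joint angles; "qvel": joint speeds; "tau": joint torques, N m; "tool_pos": TCP position; "tool_rot": TCP orientation; "ft_force": force on the tool from outside, world axes, zero at the start; "wrist_torque": the same for the moment, N m; "opening": opening from 0.0 (shut) to 1.0 (fully open); "finger_force": force on a finger pad.
Only numpy, scipy, OpenCV 4.12 (cv2) and the standard library are available. Lean on these libraries where they do the work, as an engineer would, in place of code of your own. Each camera call takes 0.05 s, during which the arm holds its last target. There are 200 camera calls.

## Working session

There is one attempt and no reset: what is moved stays moved. The work goes in short steps, Python scripts to look and compute and a tool call to move; the robot and the scene stay as the last step left them, time stands still between calls to the robot, and variables do not carry over. Pictures are saved under pics/ and viewed, at most 10 in all, crops included, and the job is handed in when it is done.

Besides the shell and the picture viewer there is one more tool, called after "Emit:" as name(argument=value, ...), one argument or row to a line, values as JSON. play_rows: Moves the arm, as the interface text tells. Its arguments: {"type":"object","properties":{"rows":{"type":"array","items":{"type":"object","properties":{"x":{"type":"number"},"y":{"type":"number"},"z":{"type":"number"},"rx":{"type":"number"},"ry":{"type":"number"},"rz":{"type":"number"}}}},"jaw":{"type":"number"},"force":{"type":"number"}},"required":["rows"]}

```bash
ls; mkdir -p pics; python3 - <<'E'
from station import arm,get_image
import cv2
for n in("scene","top"):
    d=get_image(n);cv2.imwrite(f"pics/{n}0.png",d["img"][:,:,::-1]);print(n,d["fx"],d["fy"],d["cx"],d["cy"],d["k1"],d["extrinsics"])
s=arm.get_state();print(s,arm.pinch_z)
E
```

```text
pics
scene 391.52321676359617 391.52321676359617 319.8802760608641 198.82126910474165 -0.09549376777183247 [[-8.27420489e-01  4.49877617e-01 -3.36133104e-01  2.19886865e+02]
 [-5.61576551e-01 -6.65671764e-01  4.91439599e-01  6.05777938e+02]
 [-2.66664027e-03  5.95391662e-01  8.03431178e-01  8.24116512e+02]
 [ 0.00000000e+00  0.00000000e+00  0.00000000e+00  1.00000000e+00]]
top 492.0168804128996 492.0168804128996 314.28326211332626 197.86142914148647 -0.03190078535059689 [[-2.36414737e-01  9.18663232e-01 -3.16490028e-01  1.39736391e+02]
 [-9.71643528e-01 -2.24899086e-01  7.30017577e-02  2.40691235e+02]
 [-4.11428725e-03  3.24774179e-01  9.45782642e-01  1.34991439e+03]
 [ 0.00000000e+00  0.00000000e+00  0.00000000e+00  1.00000000e+00]]
{'time': 0.1, 'qpos': array([ 1.49609296e+00,  3.59325569e-01,  1.11647144e-02, -3.13717979e-04,
       -1.22410077e+00, -2.88090463e-01]), 'qvel': array([ 0.00056348, -0.00015394,  0.00102017, -0.00011483, -0.00101862,
        0.00076572]), 'tau': array([-2.18770117e-03, -5.84161091e+01,  2.93751186e+01,  7.01554924e+00,
        1.02102119e-02, -5.45111766e-05]), 'tool_pos': array([239.40882899, 630.59451689, 188.21501538]), 'tool_rot': array([ 3.14010394e+00, -1.33585438e-04, -3.62900549e-01]), 'ft_force': array([-0.00140851,  0.12357047,  0.58926643]), 'wrist_torque': array([ 0.01336614, -0.00304003, -0.00046748]), 'finger_force': 0.0, 'opening': 1.0000633805051673} 18.8
```

View pics/scene0.png

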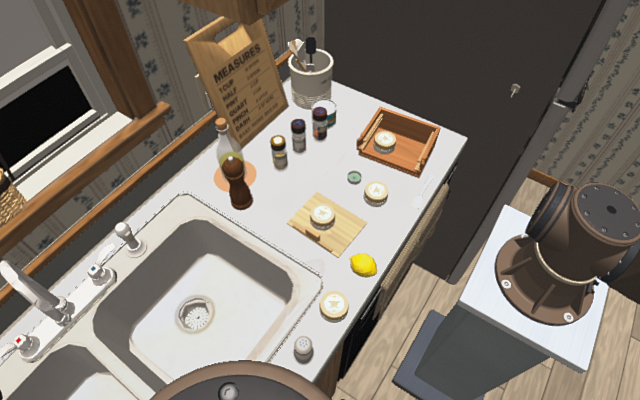

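View pics/top0.png

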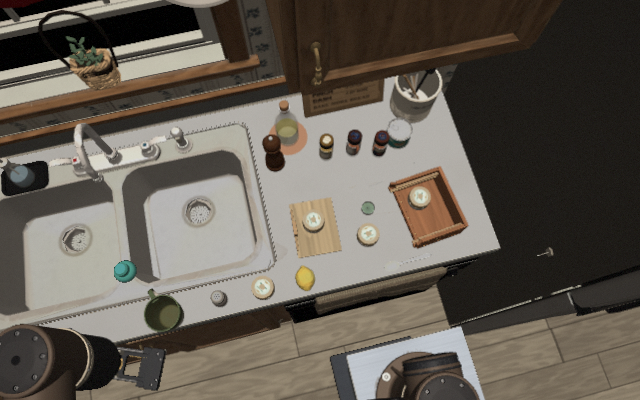

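Scene: caddy (400,140), shelf with tin (327,222), tin_c (376,191), tin_b (334,306). Top: caddy (428,205), shelf (315,227), tin_c (368,235), tin_b (263,288). Enlarging for corner picks.

```bash
cat > h.py <<'E'
import numpy as np,cv2
from station import arm,get_image
from scipy.optimize import least_squares
def cam(n):
    d=get_image(n);return d
def proj(d,P):
    P=np.atleast_2d(P);E=d["extrinsics"];c=(P-E[:3,3])@E[:3,:3]
    u=c[:,0]/-c[:,2];v=-c[:,1]/-c[:,2];k=1+d["k1"]*(u*u+v*v)
    return np.c_[d["cx"]+d["fx"]*u*k,d["cy"]+d["fy"]*v*k]
def ray(d,p):
    x=(p[0]-d["cx"])/d["fx"];y=(p[1]-d["cy"])/d["fy"];u,v=x,y
    for _ in range(20):
        k=1+d["k1"]*(u*u+v*v);u,v=x/k,y/k
    E=d["extrinsics"];return E[:3,3],E[:3,:3]@np.array([u,-v,-1])
def onz(d,p,z):
    o,r=ray(d,p);return o+r*(z-o[2])/r[2]
def tri(ds,ps):
    f=lambda P:np.concatenate([proj(d,P)[0]-p for d,p in zip(ds,ps)])
    r=least_squares(f,[400,0,30]);return r.x,np.abs(r.fun).max()
def crop(d,x,y,w,h,s):
    im=cv2.resize(d["img"][y:y+h,x:x+w,::-1],None,fx=s,fy=s,interpolation=cv2.INTER_CUBIC)
    for i in range(0,w,10):
        cv2.putText(im,str(x+i),(i*s,9),0,.3,(0,0,255));cv2.line(im,(i*s,10),(i*s,14),(0,0,255))
    for j in range(10,h,10):
        cv2.putText(im,str(y+j),(0,j*s+4),0,.3,(0,0,255));cv2.line(im,(20,j*s),(26,j*s),(0,0,255))
    return im
E
python3 - <<'E'
from h import *
S,T=cam("scene"),cam("top")
a=np.vstack([np.hstack([crop(S,350,103,100,75,4),crop(S,283,190,100,75,4)]),np.hstack([crop(T,383,168,100,80,4)[:300],crop(T,280,192,100,75,4)])])
cv2.imwrite("pics/c1.png",a)
E
```

```text
(no output)
```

View pics/c1.png

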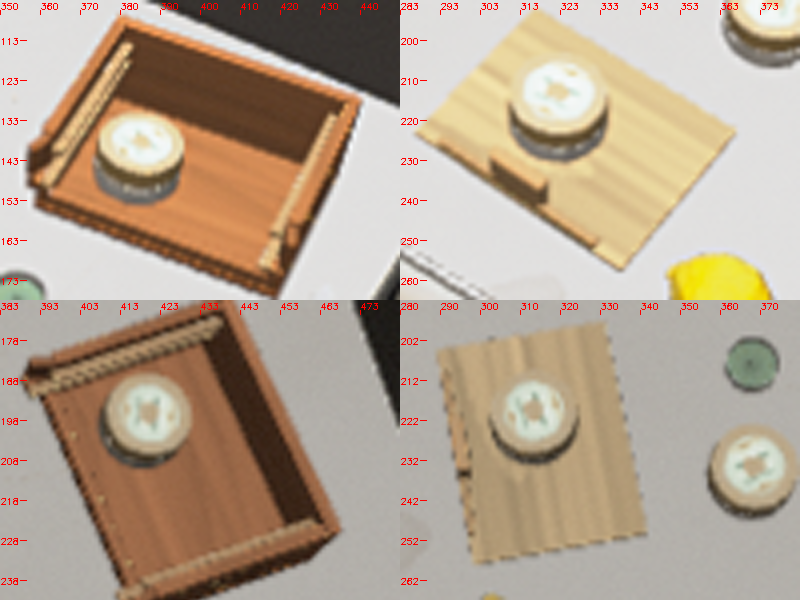

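Crops show the caddy's open side facing the shelf, and the shelf's pull on its far-from-caddy side. Corner picks now go to a model fit.

```bash
cat > fit.py <<'E'
from h import *
S,T=cam("scene"),cam("top")
def fit(obs,g):
    def W(q,P):
        c,s=np.cos(q[2]),np.sin(q[2]);P=np.array(P,float);return np.r_[q[0]+c*P[0]-s*P[1],q[1]+s*P[0]+c*P[1],P[2]+q[3]]
    f=lambda q:np.concatenate([proj(d,W(q,P))[0]-p for d,P,p in obs])
    r=least_squares(f,g,loss="soft_l1");return r.x,f(r.x).reshape(-1,2).round(1),W
ca,cr,W=fit([(S,(77,92.5,80),(380.7,106.2)),(S,(77,-92.5,80),(440.5,128)),(T,(77,-92.5,80),(468.5,225)),
 (S,(-77,92.5,0),(358.7,154.2)),(S,(-77,-92.5,0),(420,177.5)),(S,(63,74.5,65),(382,113.7)),(S,(63,-74.5,65),(433.7,131.7)),(T,(63,-74.5,65),(463.5,223)),(T,(63,74.5,65),(438,174))],[500,-200,-1.4,0])
print("caddy",ca.round(3),cr.tolist())
sh,sr,_=fit([(S,(-62,80,5),(286.7,223.2)),(S,(62,80,5),(318,193)),(S,(62,-80,5),(366.7,223)),(S,(-62,-80,5),(338.5,257.5)),
 (T,(-62,80,5),(289.2,204.5)),(T,(62,80,5),(330.7,197.5)),(T,(62,-80,5),(341.7,250.7)),(T,(-62,-80,5),(298.5,257.7))],[500,200,-1.4,0])
print("shelf",sh.round(3),sr.tolist())
# tins: white lid ellipse by blob around the guess
for n,gs,gt in(("0",(385,139),(420,196)),("a",(322.5,213),(313.5,220)),("c",(376,189),(368,233)),("b",(334,303),(263,286))):
    ps=[]
    for d,g in((S,gs),(T,gt)):
        im=d["img"].astype(int);x0,y0=int(g[0])-10,int(g[1])-10
        w=im[y0:y0+21,x0:x0+21]; m=((w.min(2)>(150 if d is T else 200))&(w[:,:,0]-w[:,:,2]<25)).astype(np.uint8)
        k,l,st,ce=cv2.connectedComponentsWithStats(m)
        yy,xx=np.nonzero(m); h=cv2.convexHull(np.c_[xx,yy][np.hypot(xx-10,yy-10)<10].astype(np.float32))
        e=cv2.fitEllipse(h) if len(h)>4 else ((10,10),(0,0),0); ps.append((x0+e[0][0],y0+e[0][1])); print(e[1],end=" ")
    P,r=tri((S,T),ps);print("tin",n,P.round(1),round(r,2),np.round(ps,1).tolist(),"z35:",onz(S,ps[0],35).round(),onz(T,ps[1],35).round())
L=[]
for q,boxes in((ca,[[(77,92.5,80),(77,-92.5,80),(-63,-92.5,80),(-63,92.5,80)],[(63,74.5,65),(63,-74.5,65)],[(63,82.5,80),(-63,82.5,80)],[(63,-82.5,80),(-63,-82.5,80)],[(-77,92.5,0),(-77,-92.5,0)]]),(sh,[[(-62,80,5),(62,80,5),(62,-80,5),(-62,-80,5),(-62,80,5)],[(-62,20,36),(-52,20,36),(-52,-20,36),(-62,-20,36),(-62,20,36)]])):
    for b in boxes:L.append(np.array([W(q,p) for p in b]))
out=[]
for d,cs in((S,[(350,103),(283,190)]),(T,[(390,168),(280,192)])):
    row=[]
    for x,y in cs:
        im=crop(d,x,y,100,75,4)
        for l in L: cv2.polylines(im,[np.int32(((proj(d,l)-[x-.5,y-.5])*4).round())],False,(255,0,0),1)
        row.append(im)
    out.append(np.hstack(row))
cv2.imwrite("pics/c2.png",np.vstack(out))
E
python3 fit.py
```

```text
caddy [ 4.72827e+02 -1.60100e+02 -1.45100e+00  4.61000e-01] [[-0.1, -0.5], [1.8, -1.8], [2.5, -0.2], [-1.6, 5.1], [-0.8, 5.0], [2.0, 0.7], [-0.2, -0.6], [-1.7, -0.9], [0.4, 0.4]]
shelf [506.13  154.921  -1.634  -4.727] [[0.2, 0.3], [-0.7, -0.6], [1.0, 0.3], [-0.0, 0.8], [-0.1, -0.3], [0.6, -0.5], [0.2, -0.5], [-0.3, 0.2]]
(10.10055923461914, 14.6273775100708) (13.182305335998535, 14.354942321777344) tin 0 [ 512.7 -150.1   44.8] 0.38 [[385.0, 137.9], [420.0, 195.9]] z35: [ 518. -160.   35.] [ 514. -153.   35.]
(14.004032135009766, 18.00522804260254) (14.004128456115723, 14.511433601379395) tin a [518.5 158.5  42.7] 0.29 [[322.2, 212.4], [312.8, 219.2]] z35: [522. 154.  35.] [520. 158.  35.]
(16.81704330444336, 17.800493240356445) (13.386144638061523, 14.703336715698242) tin c [445.3  21.   46.4] 0.68 [[376.2, 187.5], [368.1, 232.6]] z35: [450.  12.  35.] [446.  19.  35.]
(18.692035675048828, 19.90398406982422) (15.059792518615723, 15.172286987304688) tin b [370.8 333.4  36.6] 0.3 [[334.0, 303.2], [262.0, 286.4]] z35: [372. 333.  35.] [370. 333.  35.]
```

View pics/c2.png

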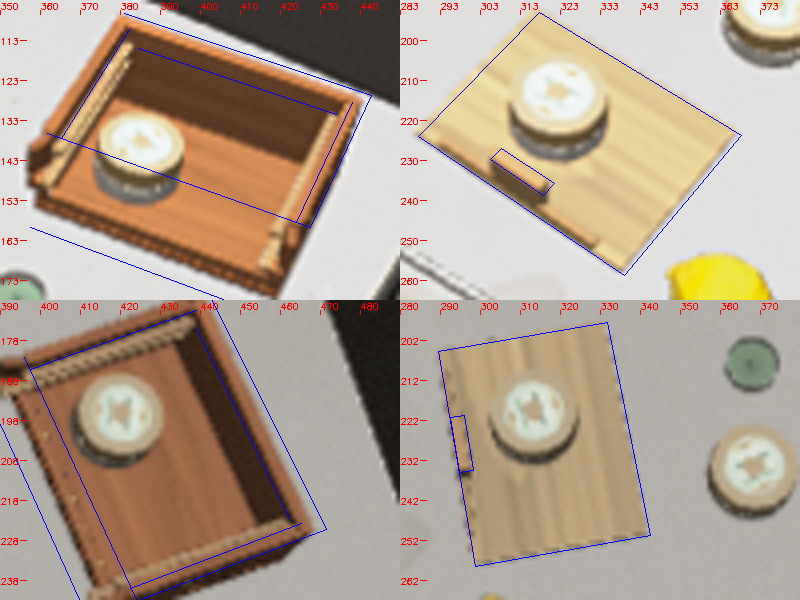

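Overlay: the shelf fits within 1 px. The caddy model was wrong (154 mm runs from -81 to +73), so I'll refit it with z = 0, per camera as well, and get better tin masks.

```bash
cat > fit2.py <<'E'
from h import *
S,T=cam("scene"),cam("top")
def W(q,P):
    c,s=np.cos(q[2]),np.sin(q[2]);P=np.array(P,float);return np.r_[q[0]+c*P[0]-s*P[1],q[1]+s*P[0]+c*P[1],P[2]]
def fit(obs,g):
    f=lambda q:np.concatenate([proj(d,W(q,P))[0]-p for d,P,p in obs])
    r=least_squares(f,g);return r.x.round(3),f(r.x).reshape(-1,2).round(1).tolist()
so=[(S,(73,92.5,80),(380.7,106.2)),(S,(73,-92.5,80),(440,128)),(S,(63,74.5,65),(382.2,113.7)),(S,(63,-74.5,65),(433.7,131.7))]
to=[(T,(73,-92.5,80),(468.3,225)),(T,(73,92.5,80),(442,167.5)),(T,(63,-74.5,65),(462,223.3)),(T,(63,74.5,65),(438,174))]
for o in(so,to,so+to):print("caddy",*fit(o,[500,-200,-1.4]))
a=[(S,(-62,80,5),(286.7,223.2)),(S,(62,80,5),(318,193)),(S,(62,-80,5),(366.7,223)),(S,(-62,-80,5),(338.5,257.5))]
b=[(T,(-62,80,5),(289.2,204.5)),(T,(62,80,5),(330.7,197.5)),(T,(62,-80,5),(341.7,250.7)),(T,(-62,-80,5),(298.5,257.7))]
for o in(a,b,a+b):print("shelf",*fit(o,[500,200,-1.4]))
ca=fit(so+to,[500,-200,-1.4])[0]
for n,gs,gt in(("c",(376,189),(368,233)),("b",(334,303),(263,286))):
    ps=[]
    for d,g in((S,gs),(T,gt)):
        x0,y0=int(g[0])-20,int(g[1])-20;w=d["img"][y0:y0+41,x0:x0+41].astype(int)
        m=(w[:,:,0]-w[:,:,2]>25).astype(np.uint8);k,l,st,ce=cv2.connectedComponentsWithStats(m)
        i=1+np.argmax(st[1:,4]);h=cv2.convexHull(np.argwhere(l==i)[:,::-1].astype(np.float32));e=cv2.fitEllipse(h)
        ps.append((x0+e[0][0],y0+e[0][1]));print(np.round(e[1],1),end=" ")
    P,r=tri((S,T),ps);print("tin",n,P.round(1),round(r,2),np.round(ps,1).tolist(),"z33:",onz(S,ps[0],33).round(),onz(T,ps[1],33).round())
out=[]
lines=[[(73,92.5,80),(73,-92.5,80),(-63,-92.5,80)],[(73,92.5,80),(-63,92.5,80)],[(-81,82.5,50),(63,82.5,50)],[(-81,-74.5,50),(63,-74.5,50)],[(63,82.5,8),(63,-82.5,8)],[(-63,82.5,22),(-63,-82.5,22),(-73,-82.5,0),(-73,82.5,0)]]
th=np.linspace(0,6.3,40)
def circ(x,y,z,r=31):return np.c_[x+r*np.cos(th),y+r*np.sin(th),0*th+z]
tins=[circ(*p) for p in((518.5,156,40),(518.5,156,5),(447,18,35),(447,18,0),(371,333,35),(371,333,0))]
for d,cs in((S,[(350,103),(283,190),(350,160),(290,270)]),(T,[(390,168),(270,192),(330,195),(225,250)])):
    row=[]
    for i,(x,y) in enumerate(cs):
        s=4 if i<2 else 4;im=crop(d,x,y,100 if i<2 else 60,75,3 if 0 else 4)
        for l in [np.array([W(ca,p) for p in l]) for l in lines]+tins: cv2.polylines(im,[np.int32(((proj(d,l)-[x-.5,y-.5])*4).round())],False,(255,0,0),1)
        row.append(im)
    out.append(np.hstack(row))
im=np.vstack(out);cv2.imwrite("pics/c3.png",cv2.resize(im,(800,int(im.shape[0]*800/im.shape[1]))) if 0 else np.vstack([o[:, :800] for o in out]));cv2.imwrite("pics/c4.png",np.vstack([o[:,800:] for o in out]))
E
python3 fit2.py; python3 -c "
from station import arm;print(arm.__class__, [a for a in dir(arm) if a[0]!='_'])"
```

```text
caddy [ 476.654 -158.608   -1.483] [[-0.9, -0.2], [0.9, -0.1], [1.3, 0.3], [-1.3, 0.0]]
caddy [ 472.828 -159.72    -1.472] [[0.8, 1.2], [-1.1, -1.5], [-0.7, -0.5], [1.0, 0.7]]
caddy [ 474.562 -159.283   -1.475] [[-0.4, 0.0], [1.6, -0.2], [1.8, 0.5], [-0.6, -0.0], [0.4, 0.7], [-1.3, -2.0], [-1.1, -0.9], [0.8, 0.2]]
shelf [505.209 156.973  -1.635] [[-0.1, -0.0], [-0.8, -1.1], [1.1, 0.1], [-0.2, 0.7]]
shelf [504.244 155.643  -1.633] [[-0.3, -0.1], [0.5, -0.3], [0.2, -0.2], [-0.4, 0.6]]
shelf [504.829 156.346  -1.634] [[0.1, -0.1], [-0.6, -1.1], [1.3, -0.0], [0.2, 0.6], [-0.6, -0.3], [0.3, -0.5], [-0.1, -0.3], [-0.8, 0.4]]
[22.2 24.4] [22.1 22.2] tin c [446.1  18.9  27.1] 0.32 [[375.8, 191.7], [367.9, 233.6]] z33: [445.  23.  33.] [444.  20.  33.]
[28.9 29.8] [22.6 23.3] tin b [370.7 334.4  28. ] 0.23 [[333.8, 305.1], [262.0, 287.0]] z33: [370. 336.  33.] [369. 334.  33.]
<class 'host.Robot'> ['PlanningError', 'get_state', 'pinch_z']
```

View pics/c3.png

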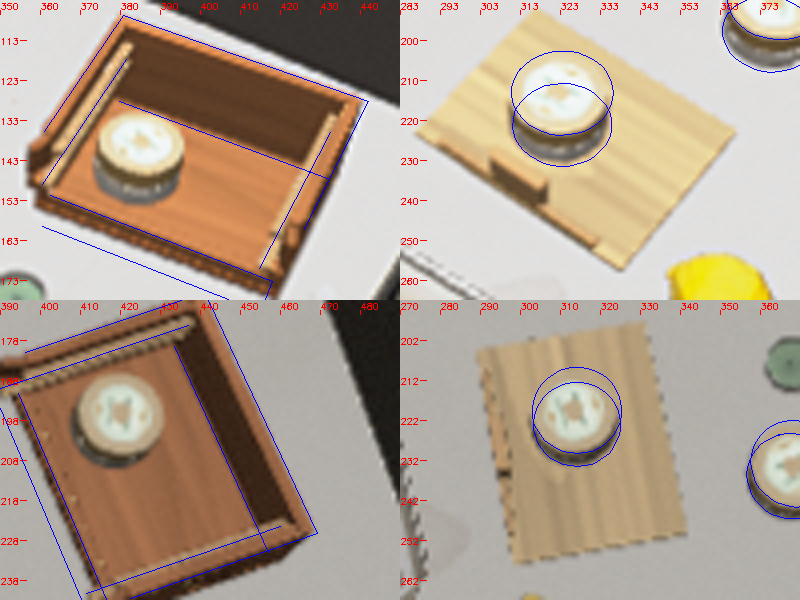

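Pose estimates agree across the cameras to 2–4 mm. Heights check out: lids at 43–45 in the caddy and on the shelf, about 28–37 on the table. Plan: tin_a goes into the caddy. I'll write a helper for tool-frame deltas, then move.

```bash
cat > go.py <<'E'
import sys,json,os,numpy as np
from station import arm
# usage: go.py x y z yaw  [x y z yaw ...]  -> tool-frame shifts from the last commanded pose (first call: start)
f="cmd.json";c=json.load(open(f)) if os.path.exists(f) else [239.56,631.036,189.061,-0.3629]
s=arm.get_state();print("t",round(s["time"],1),"meas",s["tool_pos"].round(1),s["tool_rot"].round(3),"cmd",np.round(c,2),"F",s["ft_force"].round(1),"open",round(s["opening"],3),"grip",round(s["finger_force"],1),"q1,q6",s["qpos"][[0,5]].round(2))
a=np.array(list(map(float,sys.argv[1:]))).reshape(-1,4);co,si=np.cos(c[3]),np.sin(c[3])
for t in a:
    d=t[:3]-c[:3];r=[round(co*d[0]+si*d[1],1),round(si*d[0]-co*d[1],1),round(-d[2],1),round(-np.degrees(t[3]-c[3]),1)];print(dict(zip(("x","y","z","rz"),r)))
if len(a):
    x,y,z,w=r;json.dump([c[0]+co*x+si*y,c[1]+si*x-co*y,c[2]-z,c[3]-np.radians(w)],open(f,"w"))
E
python3 go.py 519 157.5 120 -0.763 519 157.5 70 -0.763
```

```text
t 0.4 meas [239.6 631.  188.9] [ 3.141 -0.    -0.363] cmd [ 2.3956e+02  6.3104e+02  1.8906e+02 -3.6000e-01] F [-0.6  0.5 -0.4] open 1.0 grip 0.0 q1,q6 [ 1.5  -0.29]
{'x': np.float64(429.3), 'y': np.float64(343.5), 'z': np.float64(69.1), 'rz': np.float64(22.9)}
{'x': np.float64(429.3), 'y': np.float64(343.5), 'z': np.float64(119.1), 'rz': np.float64(22.9)}
```

Emit:
play_rows(
  rows=[
    {"x": 215, "y": 172, "z": 35, "rz": 12},
    {"x": 215, "y": 172, "z": 35, "rz": 12},
    {"x": 215, "y": 172, "z": 35, "rz": 12},
    {"x": 215, "y": 172, "z": 35, "rz": 12},
    {"x": 215, "y": 172, "z": 35, "rz": 12},
    {"x": 429.3, "y": 343.5, "z": 69.1, "rz": 22.9},
    {"x": 429.3, "y": 343.5, "z": 69.1, "rz": 22.9},
    {"x": 429.3, "y": 343.5, "z": 69.1, "rz": 22.9},
    {"x": 429.3, "y": 343.5, "z": 69.1, "rz": 22.9},
    {"x": 429.3, "y": 343.5, "z": 69.1, "rz": 22.9},
    {"x": 429.3, "y": 343.5, "z": 69.1, "rz": 22.9},
    {"x": 429.3, "y": 343.5, "z": 69.1, "rz": 22.9},
    {"x": 429.3, "y": 343.5, "z": 119.1, "rz": 22.9},
    {"x": 429.3, "y": 343.5, "z": 119.1, "rz": 22.9},
    {"x": 429.3, "y": 343.5, "z": 119.1, "rz": 22.9},
  ],
  jaw=0.95,
  force=15,
)

```text
validation failed for argument at $.ro...
```

```bash
python3 go.py; python3 - <<'E'
from h import *
S,T=cam("scene"),cam("top")
ims=[]
for d,(x,y) in((S,(283,180)),(T,(270,180))):
    im=crop(d,x,y,100,100,4);th=np.linspace(0,6.3,40)
    for p in proj(d,[[519,157.5,40],[519,157.5,70]]): cv2.circle(im,tuple(int(v) for v in ((p-[x-.5,y-.5])*4)),3,(0,0,255),-1)
    ims.append(im)
cv2.imwrite("pics/d1.png",np.hstack(ims))
E
```

```text
t 0.4 meas [239.6 631.  188.9] [ 3.141 -0.    -0.363] cmd [518.96 157.51  69.96  -0.76] F [-0.6  0.5 -0.4] open 1.0 grip 0.0 q1,q6 [ 1.5  -0.29]
```

View pics/d1.png

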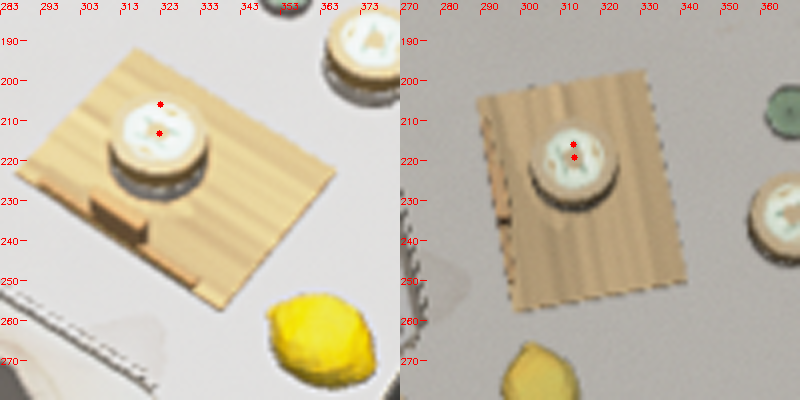

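The move was refused and the arm didn't move. The picture shows the projected target on the lid centre in both views (scene 322,213; top 313,220). I'll try a minimal form.

Emit:
play_rows(
  rows=[
    {"x": 215, "y": 172, "z": 35, "rx": 0, "ry": 0, "rz": 12},
    {"x": 215, "y": 172, "z": 35, "rx": 0, "ry": 0, "rz": 12},
  ],
  jaw=0.95,
  force=15,
)

```text
time: 0.7
tool_pos: [289.9, 545.2, 175.7]
tool_rot: [3.141, -0.0, -0.576]
ft_force: [1.1, -0.4, -0.3]
opening: 0.954
finger_force: 0.0
```

```bash
echo "[290.0,545.5,176.4,-0.5723]">cmd.json; python3 go.py 400 360 120 -0.763 519 157.5 110 -0.763 519 157.5 60 -0.763
```

```text
t 0.7 meas [289.9 545.2 175.7] [ 3.141 -0.    -0.576] cmd [290.   545.5  176.4   -0.57] F [ 1.1 -0.4 -0.3] open 0.954 grip 0.0 q1,q6 [ 1.4 -0.4]
{'x': np.float64(192.9), 'y': np.float64(96.4), 'z': np.float64(56.4), 'rz': np.float64(10.9)}
{'x': np.float64(402.6), 'y': np.float64(202.2), 'z': np.float64(66.4), 'rz': np.float64(10.9)}
{'x': np.float64(402.6), 'y': np.float64(202.2), 'z': np.float64(116.4), 'rz': np.float64(10.9)}
```

Emit:
play_rows(
  rows=[
    {"x": 402.6, "y": 202.2, "z": 66.4, "rx": 0, "ry": 0, "rz": 10.9},
    {"x": 402.6, "y": 202.2, "z": 66.4, "rx": 0, "ry": 0, "rz": 10.9},
    {"x": 402.6, "y": 202.2, "z": 66.4, "rx": 0, "ry": 0, "rz": 10.9},
    {"x": 402.6, "y": 202.2, "z": 66.4, "rx": 0, "ry": 0, "rz": 10.9},
    {"x": 402.6, "y": 202.2, "z": 66.4, "rx": 0, "ry": 0, "rz": 10.9},
    {"x": 402.6, "y": 202.2, "z": 66.4, "rx": 0, "ry": 0, "rz": 10.9},
    {"x": 402.6, "y": 202.2, "z": 66.4, "rx": 0, "ry": 0, "rz": 10.9},
    {"x": 402.6, "y": 202.2, "z": 66.4, "rx": 0, "ry": 0, "rz": 10.9},
    {"x": 402.6, "y": 202.2, "z": 66.4, "rx": 0, "ry": 0, "rz": 10.9},
    {"x": 402.6, "y": 202.2, "z": 66.4, "rx": 0, "ry": 0, "rz": 10.9},
    {"x": 402.6, "y": 202.2, "z": 66.4, "rx": 0, "ry": 0, "rz": 10.9},
    {"x": 402.6, "y": 202.2, "z": 116.4, "rx": 0, "ry": 0, "rz": 10.9},
    {"x": 402.6, "y": 202.2, "z": 116.4, "rx": 0, "ry": 0, "rz": 10.9},
    {"x": 402.6, "y": 202.2, "z": 116.4, "rx": 0, "ry": 0, "rz": 10.9},
  ],
)

```text
time: 2.1
tool_pos: [518.4, 158.2, 60.3]
tool_rot: [3.14, -0.0, -0.761]
ft_force: [0.6, 0.7, 1.0]
opening: 0.949
finger_force: 0.0
```

```bash
python3 go.py 519 157.5 35 -0.763 519 157.5 15 -0.763; python3 - <<'E'
from h import *
S,T=cam("scene"),cam("top")
P=arm.get_state()["tool_pos"]
ims=[]
for d,(x,y) in((S,(283,180)),(T,(270,180))):
    im=crop(d,x,y,100,100,4)
    for p in proj(d,[[519,157.5,40],P]): cv2.circle(im,tuple(int(v) for v in ((p-[x-.5,y-.5])*4)),3,(0,0,255),-1)
    ims.append(im)
cv2.imwrite("pics/d2.png",np.hstack(ims))
E
```

```text
t 2.1 meas [518.4 158.2  60.3] [ 3.14  -0.    -0.761] cmd [518.94 157.48  60.    -0.76] F [0.6 0.7 1. ] open 0.949 grip 0.0 q1,q6 [0.66 0.15]
{'x': np.float64(0.0), 'y': np.float64(-0.1), 'z': np.float64(25.0), 'rz': np.float64(0.0)}
{'x': np.float64(0.0), 'y': np.float64(-0.1), 'z': np.float64(45.0), 'rz': np.float64(0.0)}
```

View pics/d2.png

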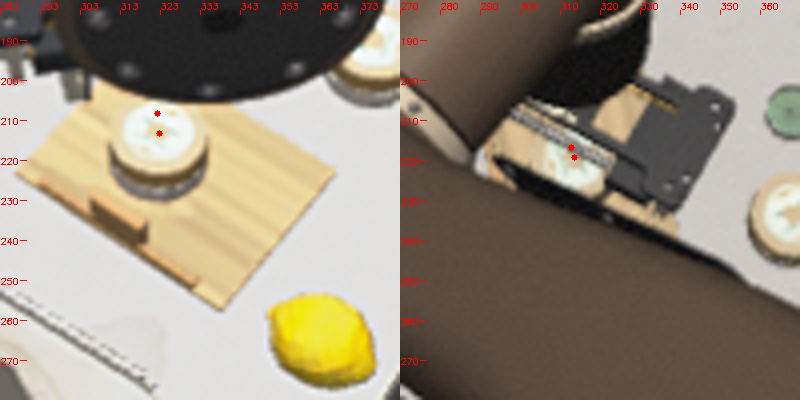

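The gripper (mostly seen in the top view, around 315,215) straddles the tin, with the TCP projecting on the lid. Descend, grip, lift.

Emit:
play_rows(
  rows=[
    {"x": 0, "y": 0, "z": 25, "rx": 0, "ry": 0, "rz": 0},
    {"x": 0, "y": 0, "z": 35, "rx": 0, "ry": 0, "rz": 0},
    {"x": 0, "y": 0, "z": 45, "rx": 0, "ry": 0, "rz": 0},
    {"x": 0, "y": 0, "z": 45, "rx": 0, "ry": 0, "rz": 0},
    {"x": 0, "y": 0, "z": 45, "rx": 0, "ry": 0, "rz": 0},
  ],
)

```text
time: 2.7
tool_pos: [519.3, 157.8, 15.5]
tool_rot: [-3.141, -0.0, -0.762]
ft_force: [-0.1, 0.3, 0.3]
opening: 0.948
finger_force: 0.0
```

Emit:
play_rows(
  rows=[
    {"x": 0, "y": 0, "z": 0, "rx": 0, "ry": 0, "rz": 0},
    {"x": 0, "y": 0, "z": 0, "rx": 0, "ry": 0, "rz": 0},
    {"x": 0, "y": 0, "z": 0, "rx": 0, "ry": 0, "rz": 0},
    {"x": 0, "y": 0, "z": 0, "rx": 0, "ry": 0, "rz": 0},
    {"x": 0, "y": 0, "z": 0, "rx": 0, "ry": 0, "rz": 0},
    {"x": 0, "y": 0, "z": 0, "rx": 0, "ry": 0, "rz": 0},
  ],
  jaw=0.5,
  force=20,
)

```text
time: 3.3
tool_pos: [519.0, 157.6, 15.1]
tool_rot: [-3.142, 0.0, -0.763]
ft_force: [0.4, -0.2, 0.1]
opening: 0.517
finger_force: 0.0
```

```bash
python3 go.py
```

```text
t 3.3 meas [519.  157.6  15.1] [-3.142  0.    -0.763] cmd [519.01 157.56  15.    -0.76] F [ 0.4 -0.2  0.1] open 0.517 grip 0.0 q1,q6 [0.66 0.15]
```

Emit:
play_rows(
  rows=[
    {"x": 0, "y": 0, "z": 0, "rx": 0, "ry": 0, "rz": 0},
    {"x": 0, "y": 0, "z": 0, "rx": 0, "ry": 0, "rz": 0},
    {"x": 0, "y": 0, "z": 0, "rx": 0, "ry": 0, "rz": 0},
  ],
  jaw=0.45,
)

```text
time: 3.6
tool_pos: [519.0, 157.6, 15.0]
tool_rot: [-3.142, 0.0, -0.762]
ft_force: [-0.2, 0.1, 0.2]
opening: 0.45
finger_force: 0.0
```

```bash
python3 - <<'E'
from h import *
S,T=cam("scene"),cam("top")
P=arm.get_state()["tool_pos"]
ims=[]
for d,(x,y) in((S,(283,180)),(T,(270,180))):
    im=crop(d,x,y,100,100,4)
    for p in proj(d,[[519,157.5,40],P]): cv2.circle(im,tuple(int(v) for v in ((p-[x-.5,y-.5])*4)),2,(0,0,255),-1)
    ims.append(im)
cv2.imwrite("pics/d3.png",np.hstack(ims))
E
```

```text
(no output)
```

View pics/d3.png

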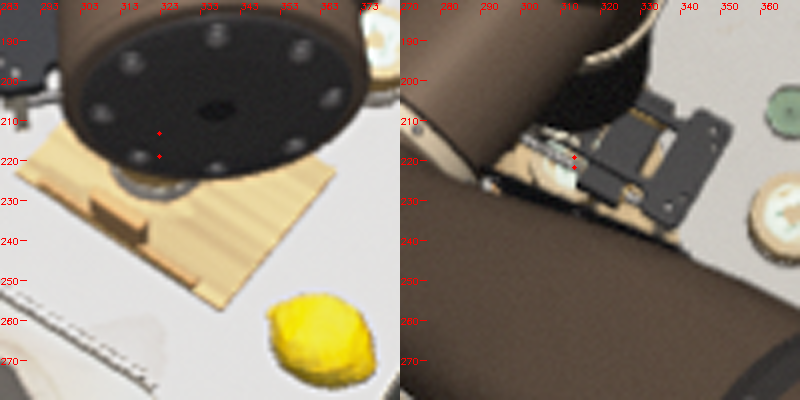

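```bash
python3 - <<'E'
from h import *
S,T=cam("scene"),cam("top")
P=[[239.5,631,189],[0,0,0],[0,0,300],[519,157.6,15],[519,157.6,150],[519,157.6,250]]
print(proj(S,P).round(),proj(T,P).round().tolist())
for n,d in(("s",S),("t",T)): print(d["extrinsics"].round(2).tolist())
# difference between now and initial top picture: finger blobs
a=cv2.imread("pics/top0.png");b=T["img"][:,:,::-1]
im=cv2.resize(np.hstack([a[170:270,260:380],b[170:270,260:380]]),None,fx=3.3,fy=3.3,interpolation=cv2.INTER_CUBIC)
im2=cv2.resize(S["img"][100:350,200:640,::-1],None,fx=1.8,fy=1.0)
cv2.imwrite("pics/full.png",np.vstack([cv2.resize(np.hstack([S["img"][60:400,180:520,::-1],b[60:400,180:520]]),(800,400))]))
print(arm.get_state())
E
```

```text
[[299. 482.]
 [543. 278.]
 [618. 203.]
 [322. 219.]
 [323. 185.]
 [323. 153.]] [[138.0, 363.0], [421.0, 398.0], [451.0, 407.0], [313.0, 221.0], [313.0, 207.0], [312.0, 194.0]]
[[-0.83, 0.45, -0.34, 219.89], [-0.56, -0.67, 0.49, 605.78], [-0.0, 0.6, 0.8, 824.12], [0.0, 0.0, 0.0, 1.0]]
[[-0.24, 0.92, -0.32, 139.74], [-0.97, -0.22, 0.07, 240.69], [-0.0, 0.32, 0.95, 1349.91], [0.0, 0.0, 0.0, 1.0]]
{'time': 3.8, 'qpos': array([ 6.56336165e-01,  3.22770735e-01, -4.96579707e-01,  1.40588452e-07,
       -7.51467891e-01,  1.52025358e-01]), 'qvel': array([-2.39574031e-04, -1.17395363e-03,  1.38816532e-03, -4.28513823e-04,
        3.03009141e-05, -1.68544959e-03]), 'tau': array([-6.78590968e-04, -4.74495184e+01,  2.13258880e+01,  5.07262856e+00,
        4.78749932e-02, -4.93133632e-05]), 'tool_pos': array([518.95054514, 157.62163006,  15.03881731]), 'tool_rot': array([ 3.14157089e+00,  3.23784561e-06, -7.62434701e-01]), 'ft_force': array([-0.49672631,  1.39429785,  0.09061097]), 'wrist_torque': array([ 0.02748819,  0.01510068, -0.0293095 ]), 'finger_force': 0.0, 'opening': 0.4479450493292382}
```

View pics/full.png

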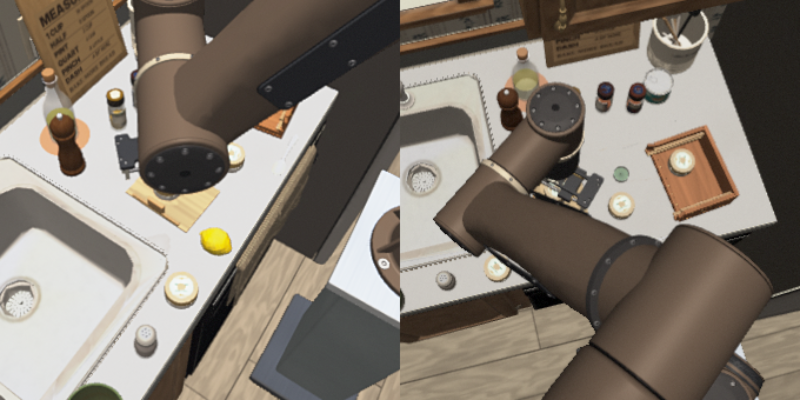

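The top view shows the gripper body around (329,217) under the wrist, mostly hiding the tin. The fingers reached 40 mm without touching the 62 mm tin. I'll open them again and locate them numerically from the image difference.

```bash
python3 -c "
from h import *
for n in('scene','top'): cv2.imwrite('pics/n1_%s.png'%n,get_image(n)['img'])"
```

Emit:
play_rows(
  rows=[
    {"x": 0, "y": 0, "z": 0, "rx": 0, "ry": 0, "rz": 0},
    {"x": 0, "y": 0, "z": 0, "rx": 0, "ry": 0, "rz": 0},
    {"x": 0, "y": 0, "z": 0, "rx": 0, "ry": 0, "rz": 0},
    {"x": 0, "y": 0, "z": 0, "rx": 0, "ry": 0, "rz": 0},
    {"x": 0, "y": 0, "z": 0, "rx": 0, "ry": 0, "rz": 0},
  ],
  jaw=0.95,
)

```text
time: 4.4
tool_pos: [518.9, 157.6, 15.0]
tool_rot: [3.142, -0.0, -0.762]
ft_force: [-0.2, -0.3, 0.2]
opening: 0.842
finger_force: 0.0
```

```bash
python3 - <<'E'
from h import *
s=arm.get_state();print(s["opening"],s["tool_pos"])
u=np.array([np.sin(-.763),-np.cos(-.763),0]);P=s["tool_pos"]
for n in('scene','top'):
    d=get_image(n);a=cv2.imread(f'pics/n1_{n}.png').astype(int);m=(np.abs(a-d["img"].astype(int)).max(2)>30).astype(np.uint8)
    k,l,st,ce=cv2.connectedComponentsWithStats(m,connectivity=8)
    print(n,[(st[i].tolist(),ce[i].round(1).tolist()) for i in range(1,k) if st[i,4]>5])
    print("  pred finger tips/back at z15,55:",proj(d,[P+u*e+[0,0,h] for e in(-60,-42,42,60) for h in(0,40)]).round().tolist())
E
```

```text
0.8419695626171202 [518.93901358 157.59324165  15.0490932 ]
scene [([293, 197, 7, 14, 62], [295.6, 204.1])]
  pred finger tips/back at z15,55: [[299.0, 223.0], [298.0, 214.0], [306.0, 222.0], [305.0, 212.0], [339.0, 216.0], [340.0, 206.0], [346.0, 214.0], [347.0, 205.0]]
top [([329, 202, 6, 5, 19], [331.8, 203.7]), ([319, 207, 12, 14, 102], [324.7, 213.4]), ([338, 206, 5, 4, 15], [339.9, 207.7]), ([330, 211, 9, 14, 52], [334.2, 217.7]), ([301, 212, 7, 4, 14], [304.0, 213.5]), ([314, 220, 9, 10, 61], [317.8, 224.7]), ([324, 226, 8, 11, 55], [327.5, 230.9])]
  pred finger tips/back at z15,55: [[295.0, 211.0], [294.0, 207.0], [300.0, 214.0], [300.0, 210.0], [326.0, 229.0], [326.0, 225.0], [332.0, 232.0], [332.0, 228.0]]
```

Emit:
play_rows(
  rows=[
    {"x": 0, "y": 0, "z": 0, "rx": 0, "ry": 0, "rz": 0},
    {"x": 0, "y": 0, "z": 0, "rx": 0, "ry": 0, "rz": 0},
    {"x": 0, "y": 0, "z": 0, "rx": 0, "ry": 0, "rz": 0},
    {"x": 0, "y": 0, "z": 0, "rx": 0, "ry": 0, "rz": 0},
    {"x": 0, "y": 0, "z": 0, "rx": 0, "ry": 0, "rz": 0},
    {"x": 0, "y": 0, "z": 0, "rx": 0, "ry": 0, "rz": 0},
    {"x": 0, "y": 0, "z": 0, "rx": 0, "ry": 0, "rz": 0},
    {"x": 0, "y": 0, "z": 0, "rx": 0, "ry": 0, "rz": 0},
    {"x": 0, "y": 0, "z": 0, "rx": 0, "ry": 0, "rz": 0},
    {"x": 0, "y": 0, "z": 0, "rx": 0, "ry": 0, "rz": 0},
    {"x": 0, "y": 0, "z": 0, "rx": 0, "ry": 0, "rz": 0},
    {"x": 0, "y": 0, "z": 0, "rx": 0, "ry": 0, "rz": 0},
    {"x": 0, "y": 0, "z": 0, "rx": 0, "ry": 0, "rz": 0},
  ],
  jaw=0.0,
  force=5,
)

```text
time: 5.8
tool_pos: [518.9, 157.6, 15.0]
tool_rot: [3.142, 0.0, -0.763]
ft_force: [0.6, 0.3, -0.4]
opening: 0.007
finger_force: 0.0
```

The fingers shut fully on nothing while both cameras place the tin at this spot, so I'll compare the gripper's drawn position against the state. Raise, then take one composed view with overlays.

Emit:
play_rows(
  rows=[
    {"x": 0, "y": 0, "z": -50, "rx": 0, "ry": 0, "rz": 0},
    {"x": 0, "y": 0, "z": -105, "rx": 0, "ry": 0, "rz": 0},
    {"x": 0, "y": 0, "z": -105, "rx": 0, "ry": 0, "rz": 0},
    {"x": 0, "y": 0, "z": -105, "rx": 0, "ry": 0, "rz": 0},
    {"x": 0, "y": 0, "z": -105, "rx": 0, "ry": 0, "rz": 0},
  ],
  jaw=0.3,
)

```text
time: 6.3
tool_pos: [518.3, 157.3, 119.3]
tool_rot: [3.141, 0.001, -0.763]
ft_force: [0.1, -1.6, 0.6]
opening: 0.296
finger_force: 0.0
```

```bash
echo "[519.01,157.56,120.0,-0.763]">cmd.json; python3 go.py; python3 - <<'E'
from h import *
S,T=cam("scene"),cam("top")
cv2.imwrite("pics/n2_s.png",S["img"]);cv2.imwrite("pics/n2_t.png",T["img"])
s=arm.get_state()
def bits(P,w,op):
    x=np.array([np.cos(w),np.sin(w),0]);y=np.array([np.sin(w),-np.cos(w),0]);L=[]
    for z in(66,100):L.append([P+a*x+b*y+[0,0,z] for a,b in((39,96),(39,-96),(-39,-96),(-39,96),(39,96))])
    for g in(-1,1):L.append([P+a*x+g*b*y+[0,0,z] for a,b,z in((-10,op*44,0),(10,op*44,0),(10,op*44,60),(-10,op*44,60),(-10,op*44,0))])
    return [np.array(l) for l in L]
def dr(d,img,x,y,w,h,sc,LL):
    dd=dict(d);dd["img"]=img;im=crop(dd,x,y,w,h,sc)
    for l in LL:cv2.polylines(im,[np.int32(((proj(d,l)-[x-.5,y-.5])*sc).round())],False,(255,0,0),1)
    return im
now=bits(s["tool_pos"],s["tool_rot"][2],s["opening"]);st=bits(np.array([239.5,631,189]),-.363,1)
t0=cv2.imread("pics/top0.png")[:,:,::-1]
A=dr(T,t0,80,325,100,75,4,st);B=dr(T,T["img"],270,165,100,75,4,now);C=dr(S,S["img"],250,120,200,150,2,now);D=dr(T,T["img"],240,60,200,150,2,now)
cv2.imwrite("pics/e1.png",np.vstack([np.hstack([A,B]),np.hstack([C,D])]))
E
```

```text
t 6.3 meas [518.3 157.3 119.3] [ 3.141e+00  1.000e-03 -7.630e-01] cmd [519.01 157.56 120.    -0.76] F [ 0.1 -1.6  0.6] open 0.296 grip 0.0 q1,q6 [0.66 0.15]
```

View pics/e1.png

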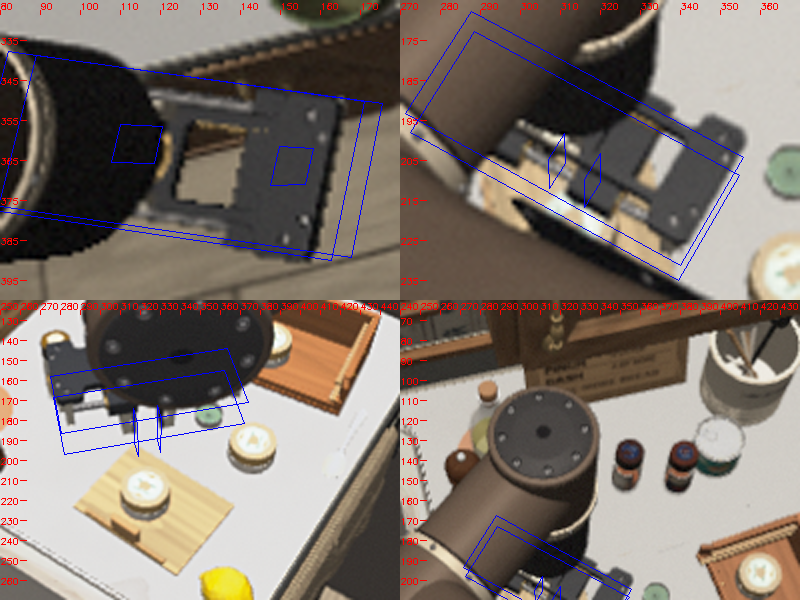

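A: at the start pose the gripper sits about 6 px left of the predicted box. B/C: the drawn fingertips (scene ~ (320,183)) are ~10 px above the prediction (~196). In both views that means the tips are really about 40 mm higher than the reported TCP, so they closed over the lid. I'll check by gently touching the lid with shut fingers.

Emit:
play_rows(
  rows=[
    {"x": 0, "y": 0, "z": 50, "rx": 0, "ry": 0, "rz": 0},
    {"x": 0, "y": 0, "z": 100, "rx": 0, "ry": 0, "rz": 0},
    {"x": 0, "y": 0, "z": 105, "rx": 0, "ry": 0, "rz": 0},
    {"x": 0, "y": 0, "z": 107, "rx": 0, "ry": 0, "rz": 0},
    {"x": 0, "y": 0, "z": 109, "rx": 0, "ry": 0, "rz": 0},
    {"x": 0, "y": 0, "z": 111, "rx": 0, "ry": 0, "rz": 0},
    {"x": 0, "y": 0, "z": 111, "rx": 0, "ry": 0, "rz": 0},
  ],
  jaw=0.0,
)

```text
time: 7.1
tool_pos: [519.8, 158.2, 10.5]
tool_rot: [-3.139, -0.0, -0.762]
ft_force: [-0.1, -0.1, 0.1]
opening: 0.004
finger_force: 0.0
```

Emit:
play_rows(
  rows=[
    {"x": 0, "y": 0, "z": 2, "rx": 0, "ry": 0, "rz": 0},
    {"x": 0, "y": 0, "z": 4, "rx": 0, "ry": 0, "rz": 0},
    {"x": 0, "y": 0, "z": 4, "rx": 0, "ry": 0, "rz": 0},
  ],
)

```text
time: 7.4
tool_pos: [518.9, 157.6, 5.1]
tool_rot: [-3.141, 0.0, -0.763]
ft_force: [0.3, -0.3, 0.6]
opening: -0.0
finger_force: 0.0
```

Emit:
play_rows(
  rows=[
    {"x": 0, "y": 0, "z": 2, "rx": 0, "ry": 0, "rz": 0},
    {"x": 0, "y": 0, "z": 4, "rx": 0, "ry": 0, "rz": 0},
    {"x": 0, "y": 0, "z": 4, "rx": 0, "ry": 0, "rz": 0},
  ],
)

```text
time: 7.7
tool_pos: [519.1, 157.7, 2.3]
tool_rot: [-3.141, -0.0, -0.762]
ft_force: [-6.4, -0.8, 14.8]
opening: 0.008
finger_force: 7.7
```

Emit:
play_rows(
  rows=[
    {"x": 0, "y": 0, "z": 2, "rx": 0, "ry": 0, "rz": 0},
    {"x": 0, "y": 0, "z": 4, "rx": 0, "ry": 0, "rz": 0},
    {"x": 0, "y": 0, "z": 4, "rx": 0, "ry": 0, "rz": 0},
  ],
)

```text
time: 8.0
tool_pos: [519.3, 157.7, 2.0]
tool_rot: [-3.14, -0.001, -0.76]
ft_force: [-20.9, -2.9, 54.8]
opening: 0.007
finger_force: 27.8
```

Emit:
play_rows(
  rows=[
    {"x": 0, "y": 0, "z": 2, "rx": 0, "ry": 0, "rz": 0},
    {"x": 0, "y": 0, "z": 4, "rx": 0, "ry": 0, "rz": 0},
    {"x": 0, "y": 0, "z": 4, "rx": 0, "ry": 0, "rz": 0},
  ],
)

```text
time: 8.3
tool_pos: [519.5, 157.7, 1.8]
tool_rot: [-3.139, -0.002, -0.759]
ft_force: [-37.0, -4.4, 95.8]
opening: 0.006
finger_force: 48.3
```

Contact at a reported z of 2.4 on a lid 40 mm up, so the real tips are 37.6 mm above the reported TCP. I'll back off at once and fold that into the helper.

Emit:
play_rows(
  rows=[
    {"x": 0, "y": 0, "z": -25, "rx": 0, "ry": 0, "rz": 0},
    {"x": 0, "y": 0, "z": -25, "rx": 0, "ry": 0, "rz": 0},
    {"x": 0, "y": 0, "z": -25, "rx": 0, "ry": 0, "rz": 0},
    {"x": 0, "y": 0, "z": -25, "rx": 0, "ry": 0, "rz": 0},
    {"x": 0, "y": 0, "z": -25, "rx": 0, "ry": 0, "rz": 0},
    {"x": 0, "y": 0, "z": -25, "rx": 0, "ry": 0, "rz": 0},
    {"x": 0, "y": 0, "z": -25, "rx": 0, "ry": 0, "rz": 0},
    {"x": 0, "y": 0, "z": -25, "rx": 0, "ry": 0, "rz": 0},
    {"x": 0, "y": 0, "z": -25, "rx": 0, "ry": 0, "rz": 0},
    {"x": 0, "y": 0, "z": -25, "rx": 0, "ry": 0, "rz": 0},
    {"x": 0, "y": 0, "z": -25, "rx": 0, "ry": 0, "rz": 0},
  ],
  jaw=0.95,
)

```text
time: 9.4
tool_pos: [519.0, 157.6, 18.1]
tool_rot: [-3.142, -0.0, -0.762]
ft_force: [0.1, -0.2, -0.8]
opening: 0.924
finger_force: 0.0
```

```bash
echo "[519.01,157.56,18.0,-0.763]">cmd.json; sed -i 's/^for t in a:/a[:,2]-=37.6\nfor t in a:/' go.py; python3 go.py 519 157.5 40 -.763 519 157.5 15 -.763
cat > tin.py <<'E'
# white lid centre near a world guess, seen by each camera at height z
from h import *
import sys
def lids(g):
    r=[]
    for n in("scene","top"):
        d=cam(n);c=proj(d,g)[0];x0,y0=int(c[0])-11,int(c[1])-11;w=d["img"][y0:y0+23,x0:x0+23].astype(int)
        m=((w.min(2)>(150 if n=="top" else 200))&(w[:,:,0]-w[:,:,2]<25)).astype(np.uint8);k,l,st,ce=cv2.connectedComponentsWithStats(m)
        i=1+np.argmax(st[1:,4]) if k>1 else 0;r.append((onz(d,(x0+ce[i][0],y0+ce[i][1]),g[2])[:2].round(1).tolist(),int(st[i,4])))
    return r
if __name__=="__main__":
    a=np.array(list(map(float,sys.argv[1:]))).reshape(-1,3)
    for g in a:print(g,lids(g))
E
python3 tin.py 519 157.5 40
```

```text
t 9.4 meas [519.  157.6  18.1] [-3.142 -0.    -0.762] cmd [519.01 157.56  18.    -0.76] F [ 0.1 -0.2 -0.8] open 0.924 grip 0.0 q1,q6 [0.66 0.15]
{'x': np.float64(0.0), 'y': np.float64(0.1), 'z': np.float64(15.6), 'rz': np.float64(-0.0)}
{'x': np.float64(0.0), 'y': np.float64(0.1), 'z': np.float64(40.6), 'rz': np.float64(-0.0)}
[519.  157.5  40. ] [([521.3, 156.3], 529), ([505.8, 164.6], 30)]
```

Emit:
play_rows(
  rows=[
    {"x": 0, "y": 0, "z": 8, "rx": 0, "ry": 0, "rz": 0},
    {"x": 0, "y": 0, "z": 14, "rx": 0, "ry": 0, "rz": 0},
    {"x": 0, "y": 0, "z": 19, "rx": 0, "ry": 0, "rz": 0},
    {"x": 0, "y": 0, "z": 23, "rx": 0, "ry": 0, "rz": 0},
    {"x": 0, "y": 0, "z": 23, "rx": 0, "ry": 0, "rz": 0},
  ],
)

```text
time: 10.0
tool_pos: [518.5, 157.3, -5.8]
tool_rot: [3.14, 0.0, -0.763]
ft_force: [-0.7, -0.4, 0.3]
opening: 0.95
finger_force: 0.0
```

Emit:
play_rows(
  rows=[
    {"x": 0, "y": 0, "z": 6, "rx": 0, "ry": 0, "rz": 0},
    {"x": 0, "y": 0, "z": 12, "rx": 0, "ry": 0, "rz": 0},
    {"x": 0, "y": 0, "z": 16, "rx": 0, "ry": 0, "rz": 0},
    {"x": 0, "y": 0, "z": 16, "rx": 0, "ry": 0, "rz": 0},
  ],
)

```text
time: 10.4
tool_pos: [518.5, 157.3, -21.7]
tool_rot: [3.14, 0.0, -0.763]
ft_force: [-0.5, -0.0, 1.0]
opening: 0.954
finger_force: 0.0
```

Emit:
play_rows(
  rows=[
    {"x": 0, "y": 0, "z": 0, "rx": 0, "ry": 0, "rz": 0},
    {"x": 0, "y": 0, "z": 0, "rx": 0, "ry": 0, "rz": 0},
    {"x": 0, "y": 0, "z": 0, "rx": 0, "ry": 0, "rz": 0},
    {"x": 0, "y": 0, "z": 0, "rx": 0, "ry": 0, "rz": 0},
    {"x": 0, "y": 0, "z": 0, "rx": 0, "ry": 0, "rz": 0},
    {"x": 0, "y": 0, "z": 0, "rx": 0, "ry": 0, "rz": 0},
  ],
  jaw=0.55,
  force=20,
)

```text
time: 11.0
tool_pos: [519.1, 157.7, -20.7]
tool_rot: [-3.141, -0.0, -0.762]
ft_force: [-0.2, -0.7, 1.4]
opening: 0.696
finger_force: 20.0
```

Gripped (opening 0.696 = 62 mm, 20 N). Now into the caddy.

```bash
echo "[519.0,157.5,-21.0,-0.763]">cmd.json; python3 go.py 519 157.5 130 -0.763  438.5 -159.7 130 0.096
```

```text
t 11.0 meas [519.1 157.7 -20.7] [-3.141 -0.    -0.762] cmd [519.   157.5  -21.    -0.76] F [-0.2 -0.7  1.4] open 0.696 grip 20.0 q1,q6 [0.66 0.15]
{'x': np.float64(0.0), 'y': np.float64(-0.0), 'z': np.float64(-113.4), 'rz': np.float64(-0.0)}
{'x': np.float64(161.0), 'y': np.float64(284.9), 'z': np.float64(-113.4), 'rz': np.float64(-49.2)}
```

Emit:
play_rows(
  rows=[
    {"x": 0, "y": 0, "z": -30, "rx": 0, "ry": 0, "rz": 0},
    {"x": 0, "y": 0, "z": -70, "rx": 0, "ry": 0, "rz": 0},
    {"x": 0, "y": 0, "z": -113.4, "rx": 0, "ry": 0, "rz": 0},
    {"x": 20, "y": 35, "z": -113.4, "rx": 0, "ry": 0, "rz": -6},
    {"x": 40, "y": 71, "z": -113.4, "rx": 0, "ry": 0, "rz": -12},
    {"x": 60, "y": 106, "z": -113.4, "rx": 0, "ry": 0, "rz": -18},
    {"x": 80, "y": 142, "z": -113.4, "rx": 0, "ry": 0, "rz": -24},
    {"x": 100, "y": 177, "z": -113.4, "rx": 0, "ry": 0, "rz": -30},
    {"x": 120, "y": 212, "z": -113.4, "rx": 0, "ry": 0, "rz": -36},
    {"x": 140, "y": 248, "z": -113.4, "rx": 0, "ry": 0, "rz": -42},
    {"x": 161, "y": 284.9, "z": -113.4, "rx": 0, "ry": 0, "rz": -49.2},
    {"x": 161, "y": 284.9, "z": -113.4, "rx": 0, "ry": 0, "rz": -49.2},
    {"x": 161, "y": 284.9, "z": -113.4, "rx": 0, "ry": 0, "rz": -49.2},
    {"x": 161, "y": 284.9, "z": -113.4, "rx": 0, "ry": 0, "rz": -49.2},
  ],
)

```text
time: 12.4
tool_pos: [438.7, -159.3, 92.4]
tool_rot: [-3.142, -0.0, 0.095]
ft_force: [0.6, 0.3, -0.4]
opening: 0.698
finger_force: 20.0
```

```bash
python3 go.py 438.5 -159.7 60 0.096 438.5 -159.7 20.5 0.096; python3 - <<'E'
from h import *
# check the caddy edges against model (numeric): visibility of tin_c, tin_b and tin_0 lids
from tin import lids
for g in([512.7,-153,43],[445.5,19,35],[370.5,333.5,35]):print(g,lids(g))
E
```

```text
t 12.4 meas [ 438.7 -159.3   92.4] [-3.142 -0.     0.095] cmd [ 4.3847e+02 -1.5968e+02  9.2400e+01  1.0000e-01] F [ 0.6  0.3 -0.4] open 0.698 grip 20.0 q1,q6 [0.08 1.59]
{'x': np.float64(0.0), 'y': np.float64(0.0), 'z': np.float64(70.0), 'rz': np.float64(-0.0)}
{'x': np.float64(0.0), 'y': np.float64(0.0), 'z': np.float64(109.5), 'rz': np.float64(-0.0)}
[512.7, -153, 43] [([514.2, -151.9], 108), ([514.6, -151.3], 529)]
[445.5, 19, 35] [([447.6, 18.2], 152), ([445.1, 18.8], 118)]
[370.5, 333.5, 35] [([372.3, 332.8], 263), ([370.1, 333.6], 127)]
```

Emit:
play_rows(
  rows=[
    {"x": 0, "y": 0, "z": 20, "rx": 0, "ry": 0, "rz": 0},
    {"x": 0, "y": 0, "z": 40, "rx": 0, "ry": 0, "rz": 0},
    {"x": 0, "y": 0, "z": 55, "rx": 0, "ry": 0, "rz": 0},
    {"x": 0, "y": 0, "z": 65, "rx": 0, "ry": 0, "rz": 0},
    {"x": 0, "y": 0, "z": 70, "rx": 0, "ry": 0, "rz": 0},
    {"x": 0, "y": 0, "z": 70, "rx": 0, "ry": 0, "rz": 0},
  ],
)

```text
time: 13.3
tool_pos: [438.5, -159.5, 22.1]
tool_rot: [-3.142, 0.001, 0.096]
ft_force: [0.3, -0.4, -0.7]
opening: 0.698
finger_force: 20.0
```

Emit:
play_rows(
  rows=[
    {"x": 0, "y": 0, "z": 10, "rx": 0, "ry": 0, "rz": 0},
    {"x": 0, "y": 0, "z": 20, "rx": 0, "ry": 0, "rz": 0},
    {"x": 0, "y": 0, "z": 28, "rx": 0, "ry": 0, "rz": 0},
    {"x": 0, "y": 0, "z": 34, "rx": 0, "ry": 0, "rz": 0},
    {"x": 0, "y": 0, "z": 37, "rx": 0, "ry": 0, "rz": 0},
    {"x": 0, "y": 0, "z": 37, "rx": 0, "ry": 0, "rz": 0},
  ],
)

```text
time: 13.9
tool_pos: [438.3, -159.7, -15.0]
tool_rot: [-3.142, 0.001, 0.096]
ft_force: [-0.6, 0.3, -0.2]
opening: 0.697
finger_force: 20.0
```

Emit:
play_rows(
  rows=[
    {"x": 0, "y": 0, "z": 1, "rx": 0, "ry": 0, "rz": 0},
    {"x": 0, "y": 0, "z": 2, "rx": 0, "ry": 0, "rz": 0},
    {"x": 0, "y": 0, "z": 2.5, "rx": 0, "ry": 0, "rz": 0},
    {"x": 0, "y": 0, "z": 2.5, "rx": 0, "ry": 0, "rz": 0},
  ],
)

```text
time: 14.3
tool_pos: [438.7, -159.6, -16.9]
tool_rot: [3.142, -0.0, 0.096]
ft_force: [0.1, 0.0, -0.8]
opening: 0.696
finger_force: 20.0
```

Emit:
play_rows(
  rows=[
    {"x": 0, "y": 0, "z": 0, "rx": 0, "ry": 0, "rz": 0},
    {"x": 0, "y": 0, "z": 0, "rx": 0, "ry": 0, "rz": 0},
    {"x": 0, "y": 0, "z": 0, "rx": 0, "ry": 0, "rz": 0},
    {"x": 0, "y": 0, "z": 0, "rx": 0, "ry": 0, "rz": 0},
  ],
  jaw=0.82,
)

```text
time: 14.7
tool_pos: [438.7, -159.6, -17.0]
tool_rot: [3.142, -0.0, 0.096]
ft_force: [0.5, 0.2, 0.0]
opening: 0.82
finger_force: 0.0
```

Emit:
play_rows(
  rows=[
    {"x": 0, "y": 0, "z": -20, "rx": 0, "ry": 0, "rz": 0},
    {"x": 0, "y": 0, "z": -50, "rx": 0, "ry": 0, "rz": 0},
    {"x": 0, "y": 0, "z": -100, "rx": 0, "ry": 0, "rz": 0},
    {"x": 0, "y": 0, "z": -150, "rx": 0, "ry": 0, "rz": 0},
    {"x": 0, "y": 0, "z": -150, "rx": 0, "ry": 0, "rz": 0},
  ],
)

```text
time: 15.2
tool_pos: [443.0, -160.1, 139.8]
tool_rot: [3.139, -0.012, 0.098]
ft_force: [-0.3, -0.1, -0.2]
opening: 0.817
finger_force: 0.0
```

```bash
echo "[438.47,-159.68,132.9,0.0957]">cmd.json; python3 go.py; python3 tin.py 438 -160 43 512.7 -151 43
```

```text
t 15.2 meas [ 443.  -160.1  139.8] [ 3.139 -0.012  0.098] cmd [ 4.3847e+02 -1.5968e+02  1.3290e+02  1.0000e-01] F [-0.3 -0.1 -0.2] open 0.817 grip 0.0 q1,q6 [0.07 1.59]
[ 438. -160.   43.] [([439.2, -161.1], 113), ([440.0, -159.6], 529)]
[ 512.7 -151.    43. ] [([514.4, -151.9], 106), ([514.6, -151.3], 529)]
```

Tin placed (scene lid at 439,-161, about 75 mm from tin_0). Re-measure the shelf numerically, before and now.

```bash
cat > shelf.py <<'E'
from h import *
def corners(d,img,g,z=5,R=130):
    c=proj(d,[g[0],g[1],z])[0];w=img.astype(int);m=((w[:,:,0]-w[:,:,2]>30)).astype(np.uint8)
    yy,xx=np.mgrid[:400,:640];m[np.hypot(xx-c[0],yy-c[1])>48]=0
    m=cv2.morphologyEx(m,cv2.MORPH_OPEN,np.ones((3,3)));k,l,st,ce=cv2.connectedComponentsWithStats(m)
    i=1+np.argmax(st[1:,4]);q=np.argwhere(l==i)[:,::-1]
    h=cv2.convexHull(q.astype(np.float32))[:,0];P=np.array([onz(d,p,z)[:2] for p in h],np.float32)
    r=cv2.minAreaRect(P);return r,st[i]
if __name__=="__main__":
    for n in("scene","top"):
        d=cam(n);o=cv2.imread(f"pics/{n}0.png")[:,:,::-1]
        for im in(o,d["img"]):
            r,s=corners(d,im,(504.8,156.3));print(n,np.round(r[0],1),np.round(r[1],1),round(np.radians(r[2]),3),s)
    # pull: dark/tan front face via scene row is skipped
E
python3 shelf.py
```

```text
scene [507.8 155.8] [124.8 161. ] 1.511 [ 288  192   78   65 2425]
scene [507.8 155.9] [125. 161.] 1.509 [ 288  193   78   64 2704]
top [505.8 156.2] [124.1 160.2] 1.512 [ 289  198   52   60 2178]
top [505.6 156.2] [124.1 160.7] 1.512 [ 289  198   52   60 2388]
```

```bash
python3 go.py 510.1 212.9 120 -0.059 510.1 212.9 55 -0.059
```

```text
t 15.5 meas [ 437.6 -159.6  131.7] [-3.141e+00  3.000e-03  9.600e-02] cmd [ 4.3847e+02 -1.5968e+02  1.3290e+02  1.0000e-01] F [0.3 0.1 0.6] open 0.823 grip 0.0 q1,q6 [0.07 1.59]
{'x': np.float64(106.9), 'y': np.float64(-364.0), 'z': np.float64(50.5), 'rz': np.float64(8.9)}
{'x': np.float64(106.9), 'y': np.float64(-364.0), 'z': np.float64(115.5), 'rz': np.float64(8.9)}
```

Emit:
play_rows(
  rows=[
    {"x": 10, "y": -40, "z": 5, "rx": 0, "ry": 0, "rz": 1},
    {"x": 24, "y": -80, "z": 11, "rx": 0, "ry": 0, "rz": 2},
    {"x": 36, "y": -122, "z": 17, "rx": 0, "ry": 0, "rz": 3},
    {"x": 48, "y": -165, "z": 23, "rx": 0, "ry": 0, "rz": 4},
    {"x": 60, "y": -207, "z": 29, "rx": 0, "ry": 0, "rz": 5},
    {"x": 72, "y": -249, "z": 35, "rx": 0, "ry": 0, "rz": 6},
    {"x": 84, "y": -290, "z": 41, "rx": 0, "ry": 0, "rz": 7},
    {"x": 96, "y": -330, "z": 46, "rx": 0, "ry": 0, "rz": 8},
    {"x": 106.9, "y": -364, "z": 50.5, "rx": 0, "ry": 0, "rz": 8.9},
    {"x": 106.9, "y": -364, "z": 80, "rx": 0, "ry": 0, "rz": 8.9},
    {"x": 106.9, "y": -364, "z": 105, "rx": 0, "ry": 0, "rz": 8.9},
    {"x": 106.9, "y": -364, "z": 115.5, "rx": 0, "ry": 0, "rz": 8.9},
    {"x": 106.9, "y": -364, "z": 115.5, "rx": 0, "ry": 0, "rz": 8.9},
  ],
  jaw=0.5,
  force=55,
)

```text
time: 16.8
tool_pos: [508.7, 211.7, 15.2]
tool_rot: [3.138, 0.004, -0.059]
ft_force: [-0.4, -0.5, -0.3]
opening: 0.496
finger_force: 0.0
```

```bash
python3 go.py 510.1 212.9 10 -0.059; python3 tin.py 438 -160 43 512.7 -151 43 446 18.5 35
cat > cad.py <<'E'
from h import *
ca=np.array([474.6,-159.3]);w=-1.475;X=np.array([np.cos(w),np.sin(w)]);Y=np.array([-X[1],X[0]])
for n in("top","scene"):
    d=cam(n);im=cv2.cvtColor(d["img"],cv2.COLOR_RGB2HSV)
    def samp(x,y,z):
        p=proj(d,[*(ca+x*X+y*Y),z])[0];return cv2.getRectSubPix(d["img"],(1,1),(float(p[0]),float(p[1])))[0,0].astype(int)
    # lateral profile: mean over x of brightness for each y, upper runner top z=65 and rim z=80
    for z,xs in((65,range(-55,50,3)),):
        for rg in((-98,-62),(62,98)):
            print(n,z,[(y,int(np.mean([samp(x,y,z).sum()/3 for x in xs]))) for y in range(*rg,2)])
    print(n,"x-profile back rim z80",[(x,int(np.mean([samp(x,y,80).sum()/3 for y in range(-70,75,5)]))) for x in range(56,84,2)])
E
python3 cad.py
```

```text
t 16.8 meas [508.7 211.7  15.2] [ 3.138  0.004 -0.059] cmd [ 5.1010e+02  2.1287e+02  1.7400e+01 -6.0000e-02] F [-0.4 -0.5 -0.3] open 0.496 grip 0.0 q1,q6 [0.75 0.76]
{'x': np.float64(-0.0), 'y': np.float64(-0.0), 'z': np.float64(45.0), 'rz': np.float64(-0.0)}
[ 438. -160.   43.] [([440.1, -159.8], 529), ([437.1, -159.8], 117)]
[ 512.7 -151.    43. ] [([514.4, -151.5], 529), ([512.8, -150.3], 112)]
[446.   18.5  35. ] [([448.6, 16.7], 529), ([445.7, 18.9], 121)]
top 65 [(-98, 58), (-96, 44), (-94, 43), (-92, 50), (-90, 70), (-88, 101), (-86, 119), (-84, 121), (-82, 124), (-80, 133), (-78, 144), (-76, 150), (-74, 137), (-72, 115), (-70, 116), (-68, 125), (-66, 131), (-64, 137)]
top 65 [(62, 124), (64, 119), (66, 108), (68, 93), (70, 94), (72, 111), (74, 128), (76, 135), (78, 151), (80, 150), (82, 128), (84, 88), (86, 68), (88, 89), (90, 113), (92, 121), (94, 128), (96, 146)]
top x-profile back rim z80 [(56, 47), (58, 47), (60, 54), (62, 80), (64, 110), (66, 125), (68, 129), (70, 138), (72, 161), (74, 183), (76, 194), (78, 196), (80, 196), (82, 196)]
scene 65 [(-98, 35), (-96, 36), (-94, 36), (-92, 36), (-90, 36), (-88, 38), (-86, 38), (-84, 39), (-82, 40), (-80, 40), (-78, 42), (-76, 43), (-74, 43), (-72, 44), (-70, 45), (-68, 46), (-66, 47), (-64, 48)]
scene 65 [(62, 90), (64, 90), (66, 90), (68, 90), (70, 90), (72, 90), (74, 90), (76, 90), (78, 90), (80, 90), (82, 90), (84, 90), (86, 90), (88, 90), (90, 90), (92, 90), (94, 90), (96, 91)]
scene x-profile back rim z80 [(56, 78), (58, 78), (60, 78), (62, 78), (64, 79), (66, 79), (68, 79), (70, 79), (72, 79), (74, 80), (76, 80), (78, 80), (80, 80), (82, 81)]
```

Emit:
play_rows(
  rows=[
    {"x": 0, "y": 0, "z": 15, "rx": 0, "ry": 0, "rz": 0},
    {"x": 0, "y": 0, "z": 28, "rx": 0, "ry": 0, "rz": 0},
    {"x": 0, "y": 0, "z": 38, "rx": 0, "ry": 0, "rz": 0},
    {"x": 0, "y": 0, "z": 44, "rx": 0, "ry": 0, "rz": 0},
    {"x": 0, "y": 0, "z": 44, "rx": 0, "ry": 0, "rz": 0},
    {"x": 0, "y": 0, "z": 44, "rx": 0, "ry": 0, "rz": 0},
  ],
)

```text
time: 17.8
tool_pos: [510.1, 213.0, -26.5]
tool_rot: [3.141, 0.0, -0.059]
ft_force: [0.2, 0.4, -0.5]
opening: 0.498
finger_force: 0.0
```

Emit:
play_rows(
  rows=[
    {"x": 0, "y": 0, "z": 0, "rx": 0, "ry": 0, "rz": 0},
    {"x": 0, "y": 0, "z": 0, "rx": 0, "ry": 0, "rz": 0},
    {"x": 0, "y": 0, "z": 0, "rx": 0, "ry": 0, "rz": 0},
    {"x": 0, "y": 0, "z": 0, "rx": 0, "ry": 0, "rz": 0},
    {"x": 0, "y": 0, "z": 0, "rx": 0, "ry": 0, "rz": 0},
    {"x": 0, "y": 0, "z": 0, "rx": 0, "ry": 0, "rz": 0},
    {"x": 0, "y": 0, "z": 0, "rx": 0, "ry": 0, "rz": 0},
  ],
  jaw=0.0,
  force=55,
)

```text
time: 18.5
tool_pos: [510.1, 213.0, -26.4]
tool_rot: [-3.141, -0.0, -0.059]
ft_force: [0.8, 0.6, 2.4]
opening: 0.112
finger_force: 55.0
```

Pull gripped (9.9 mm). Lift 70 mm, carry to the mouth.

```bash
echo "[510.1,212.87,-26.6,-0.0595]">cmd.json; python3 go.py 510.1 212.87 81 -0.0595 456.3 46.7 81 0.0957
```

```text
t 18.5 meas [510.1 213.  -26.4] [-3.141 -0.    -0.059] cmd [ 5.1010e+02  2.1287e+02 -2.6600e+01 -6.0000e-02] F [0.8 0.6 2.4] open 0.112 grip 55.0 q1,q6 [0.75 0.76]
{'x': np.float64(0.0), 'y': np.float64(-0.0), 'z': np.float64(-70.0), 'rz': np.float64(-0.0)}
{'x': np.float64(-43.8), 'y': np.float64(169.1), 'z': np.float64(-70.0), 'rz': np.float64(-8.9)}
```

Emit:
play_rows(
  rows=[
    {"x": 0, "y": 0, "z": -10, "rx": 0, "ry": 0, "rz": 0},
    {"x": 0, "y": 0, "z": -25, "rx": 0, "ry": 0, "rz": 0},
    {"x": 0, "y": 0, "z": -42, "rx": 0, "ry": 0, "rz": 0},
    {"x": 0, "y": 0, "z": -58, "rx": 0, "ry": 0, "rz": 0},
    {"x": 0, "y": 0, "z": -70, "rx": 0, "ry": 0, "rz": 0},
    {"x": -4, "y": 15, "z": -70, "rx": 0, "ry": 0, "rz": -1},
    {"x": -11, "y": 42, "z": -70, "rx": 0, "ry": 0, "rz": -2.2},
    {"x": -19, "y": 74, "z": -70, "rx": 0, "ry": 0, "rz": -4},
    {"x": -28, "y": 108, "z": -70, "rx": 0, "ry": 0, "rz": -5.8},
    {"x": -36, "y": 139, "z": -70, "rx": 0, "ry": 0, "rz": -7.4},
    {"x": -41, "y": 159, "z": -70, "rx": 0, "ry": 0, "rz": -8.4},
    {"x": -43.8, "y": 169.1, "z": -70, "rx": 0, "ry": 0, "rz": -8.9},
    {"x": -43.8, "y": 169.1, "z": -70, "rx": 0, "ry": 0, "rz": -8.9},
    {"x": -43.8, "y": 169.1, "z": -70, "rx": 0, "ry": 0, "rz": -8.9},
    {"x": -43.8, "y": 169.1, "z": -70, "rx": 0, "ry": 0, "rz": -8.9},
  ],
)

```text
time: 20.0
tool_pos: [456.9, 47.5, 43.6]
tool_rot: [-3.141, -0.0, 0.097]
ft_force: [0.5, -0.8, -2.0]
opening: 0.107
finger_force: 55.0
```

```bash
python3 go.py; python3 - <<'E'
from h import *
# rear edge of the shelf (shelf x=62, top face): profile along caddy x at the rear corners in both views
for n in("top","scene"):
    d=cam(n);w=d["img"].astype(int)
    cv2.imwrite(f"pics/f_{n}.png",d["img"][:,:,::-1])
    m=((w[:,:,0]-w[:,:,2]>30)&(w.sum(2)>330)).astype(np.uint8)
    P=proj(d,[456.3+.0957*120+y*.995, 46.7-.995*120+y*.0957, 73] if 0 else [[456.3+.0957*119+y*.995, 46.7-.995*119+y*.0957, 75] for y in(-80,0,80)])
    print(n,"pred rear edge L/M/R",P.round(1).tolist())
    F=np.array([.0957,-.995,0]);Y=np.array([.995,.0957,0]);G=np.array([456.3,46.7,0])
    for z in(75,65,55):
        out=[]
        for y in(-70,-40,40,70):
            pr=[(t,cv2.getRectSubPix(d["img"],(1,1),tuple(map(float,proj(d,G+F*t+Y*y+[0,0,z])[0])))[0,0].astype(int).sum()//3) for t in range(95,141,3)]
            out.append((y,pr))
        if z==75:
            for o in out:print(o)
E
```

```text
t 20.0 meas [456.9  47.5  43.6] [-3.141 -0.     0.097] cmd [4.5632e+02 4.6670e+01 4.3400e+01 1.0000e-01] F [ 0.5 -0.8 -2. ] open 0.107 grip 55.0 q1,q6 [0.53 1.13]
top pred rear edge L/M/R [[411.0, 240.7], [399.6, 213.5], [388.6, 187.4]]
(-70, [(95, np.int64(176)), (98, np.int64(168)), (101, np.int64(166)), (104, np.int64(166)), (107, np.int64(168)), (110, np.int64(170)), (113, np.int64(168)), (116, np.int64(173)), (119, np.int64(189)), (122, np.int64(178)), (125, np.int64(98)), (128, np.int64(67)), (131, np.int64(109)), (134, np.int64(121)), (137, np.int64(116)), (140, np.int64(126))])
(-40, [(95, np.int64(177)), (98, np.int64(167)), (101, np.int64(164)), (104, np.int64(167)), (107, np.int64(168)), (110, np.int64(169)), (113, np.int64(169)), (116, np.int64(177)), (119, np.int64(192)), (122, np.int64(176)), (125, np.int64(111)), (128, np.int64(68)), (131, np.int64(108)), (134, np.int64(129)), (137, np.int64(127)), (140, np.int64(125))])
(40, [(95, np.int64(137)), (98, np.int64(139)), (101, np.int64(116)), (104, np.int64(84)), (107, np.int64(74)), (110, np.int64(69)), (113, np.int64(70
[... 1290 characters left out ...]
t64(38))])
(40, [(95, np.int64(50)), (98, np.int64(54)), (101, np.int64(49)), (104, np.int64(42)), (107, np.int64(37)), (110, np.int64(37)), (113, np.int64(37)), (116, np.int64(37)), (119, np.int64(37)), (122, np.int64(38)), (125, np.int64(39)), (128, np.int64(40)), (131, np.int64(39)), (134, np.int64(40)), (137, np.int64(38)), (140, np.int64(36))])
(70, [(95, np.int64(106)), (98, np.int64(106)), (101, np.int64(105)), (104, np.int64(111)), (107, np.int64(128)), (110, np.int64(162)), (113, np.int64(146)), (116, np.int64(107)), (119, np.int64(81)), (122, np.int64(56)), (125, np.int64(58)), (128, np.int64(61)), (131, np.int64(65)), (134, np.int64(69)), (137, np.int64(71)), (140, np.int64(71))])
```

```bash
cat > tilt.py <<'E'
from h import *
import sys
gx,gy,zt,w=map(float,sys.argv[1:5])  # pull xy, shelf top-face z, gripper yaw
F=np.array([np.sin(w),-np.cos(w),0]);Y=np.array([np.cos(w),np.sin(w),0]);G=np.array([gx,gy,0])
for n in("top","scene"):
    d=cam(n);g=d["img"].astype(float);g=g[:,:,0]*.6+g[:,:,1]*.6-g[:,:,2]*.2
    def prof(pts):
        p=proj(d,pts).astype(np.float32);return cv2.remap(g.astype(np.float32),p[:,0].copy(),p[:,1].copy(),cv2.INTER_LINEAR)[:,0]
    for side in(-1,1):
        r=[]
        for t in range(0,118,8):
            ys=np.arange(68,93,.5);v=prof([G+F*t+Y*side*y+[0,0,zt] for y in ys]);dv=np.abs(np.diff(cv2.GaussianBlur(v[None],(5,1),1)[0]));i=dv.argmax();r.append((t,float(ys[i]+.25),int(dv[i]*4)))
        print(n,"side",side,r)
    r=[]
    for y in range(-76,80,8):
        ts=np.arange(105,133,.5);v=prof([G+F*t+Y*y+[0,0,zt] for t in ts]);dv=-np.diff(cv2.GaussianBlur(v[None],(5,1),1)[0]);i=dv.argmax();r.append((y,float(ts[i]+.25),int(dv[i]*4)))
    print(n,"rear",r)
E
python3 tilt.py 456.4 46.8 75 0.0957
```

```text
top side -1 [(0, 77.25, 1), (8, 70.25, 3), (16, 69.75, 11), (24, 74.75, 19), (32, 69.75, 40), (40, 77.25, 45), (48, 89.25, 42), (56, 91.25, 17), (64, 78.25, 25), (72, 78.25, 19), (80, 78.75, 19), (88, 79.25, 8), (96, 80.25, 10), (104, 77.25, 7), (112, 79.25, 11)]
top side 1 [(0, 74.25, 3), (8, 81.75, 4), (16, 87.75, 3), (24, 91.25, 2), (32, 87.75, 2), (40, 70.75, 2), (48, 70.25, 3), (56, 83.25, 2), (64, 91.75, 14), (72, 86.75, 17), (80, 77.25, 14), (88, 91.25, 18), (96, 88.25, 23), (104, 86.75, 22), (112, 84.25, 27)]
top rear [(-76, 125.25, 53), (-68, 124.75, 68), (-60, 125.25, 56), (-52, 123.75, 44), (-44, 123.75, 56), (-36, 124.25, 52), (-28, 124.75, 60), (-20, 124.75, 51), (-12, 110.25, 5), (-4, 114.75, 11), (4, 123.75, 16), (12, 122.25, 6), (20, 124.25, 5), (28, 124.25, 3), (36, 124.25, 2), (44, 110.25, 36), (52, 125.75, 43), (60, 131.25, 27), (68, 111.25, 2), (76, 124.25, 2)]
scene side -1 [(0, 77.75, 21), (8, 77.75, 8), (16, 76.75, 14), (24, 77.25, 13), (32, 80.75, 31), (40, 77.75, 23), (48, 77.25, 17), (56, 77.75, 11), (64, 72.75, 38), (72, 75.75, 49), (80, 85.25, 49), (88, 90.75, 25), (96, 82.75, 10), (104, 84.75, 28), (112, 85.75, 7)]
scene side 1 [(0, 78.25, 55), (8, 79.75, 56), (16, 80.25, 60), (24, 68.75, 29), (32, 69.25, 65), (40, 69.75, 85), (48, 71.25, 74), (56, 71.75, 74), (64, 72.25, 58), (72, 71.75, 55), (80, 72.25, 47), (88, 75.75, 49), (96, 79.25, 39), (104, 89.75, 13), (112, 69.75, 71)]
scene rear [(-76, 109.25, 2), (-68, 114.75, 1), (-60, 112.75, 1), (-52, 110.25, 2), (-44, 116.75, 3), (-36, 112.25, 5), (-28, 112.75, 5), (-20, 131.25, 1), (-12, 127.25, 1), (-4, 131.75, 1), (4, 126.75, 1), (12, 108.25, 0), (20, 120.75, 1), (28, 105.75, 4), (36, 106.25, 8), (44, 109.75, 1), (52, 109.75, 1), (60, 110.25, 0), (68, 116.75, 31), (76, 128.75, 36)]
```

```bash
python3 - <<'E'
from h import *
w=.0957;F=np.array([np.sin(w),-np.cos(w),0]);Y=np.array([np.cos(w),np.sin(w),0]);G=np.array([456.4,46.8,0])
for n in("top","scene"):
    d=cam(n);g=d["img"].astype(np.float32)
    def prof(pts):
        p=proj(d,pts).astype(np.float32);v=cv2.remap(g,p[:,0].copy(),p[:,1].copy(),cv2.INTER_LINEAR)[:,0];return [f"{int(a.sum()/3)}/{int(a[0]-a[2])}" for a in v]
    ys=(-75,-60,-30) if n=="top" else (60,70,76)
    for y in ys:print(n,"rear y",y,"t=104..128/2",*prof([G+F*t+Y*y+[0,0,75] for t in range(104,130,2)]))
    s=-1 if n=="top" else 1
    for t in((70,90,110) if n=="top" else(10,40,70,100)):print(n,"side",s,"t",t,"y=66..92/2",*prof([G+F*t+Y*s*y+[0,0,75] for y in range(66,94,2)]))
E
```

```text
top rear y -75 t=104..128/2 166/63 168/64 171/65 171/65 169/65 168/64 170/57 181/38 192/19 184/11 156/15 90/39 72/59
top rear y -60 t=104..128/2 165/65 167/65 169/65 169/66 168/65 170/63 176/58 187/41 192/22 188/11 160/15 103/35 73/60
top rear y -30 t=104..128/2 167/64 169/64 170/65 170/65 169/65 169/64 173/54 183/33 191/13 179/10 133/24 87/47 86/68
top side -1 t 70 y=66..92/2 179/69 178/69 178/70 180/70 180/69 179/69 180/69 169/48 172/25 189/11 194/9 195/9 195/10 195/10
top side -1 t 90 y=66..92/2 177/69 178/69 177/69 177/69 178/69 178/69 166/63 148/48 171/20 188/11 196/9 196/9 196/10 196/10
top side -1 t 110 y=66..92/2 170/65 170/65 170/65 169/65 171/65 172/65 178/66 164/41 174/19 190/8 196/9 196/10 196/10 196/9
scene rear y 60 t=104..128/2 49/14 50/14 51/15 51/15 51/15 52/15 52/16 52/16 53/16 53/16 54/16 54/16 54/16
scene rear y 70 t=104..128/2 113/18 127/21 166/30 204/39 193/32 175/29 143/30 115/26 89/21 64/17 59/17 58/19 59/20
scene rear y 76 t=104..128/2 117/20 147/27 185/29 223/24 245/15 248/10 249/8 247/12 244/17 243/22 220/25 188/26 155/28
scene side 1 t 10 y=66..92/2 81/-3 84/-2 78/-2 65/-4 63/-5 72/-1 109/8 167/15 218/10 228/3 227/1 225/1 225/1 225/1
scene side 1 t 40 y=66..92/2 48/3 61/16 119/47 176/72 207/77 207/75 208/66 213/46 222/16 225/2 225/0 225/0 225/1 225/1
scene side 1 t 70 y=66..92/2 102/14 97/14 122/35 165/64 200/78 208/77 208/69 212/51 219/22 224/3 226/0 225/0 225/1 225/1
scene side 1 t 100 y=66..92/2 96/16 105/15 105/15 103/15 103/15 101/15 104/18 108/22 124/20 134/14 136/9 127/11 126/11 126/11
```

The shelf is level (side edge constant, 80.3–80.4 at t = 40 and 70; rear edge within 1 mm). Lower to groove height and start in.

Emit:
play_rows(
  rows=[
    {"x": 0, "y": 0, "z": 8, "rx": 0, "ry": 0, "rz": 0},
    {"x": 0, "y": 0, "z": 14, "rx": 0, "ry": 0, "rz": 0},
    {"x": 0, "y": 0, "z": 17, "rx": 0, "ry": 0, "rz": 0},
    {"x": 0, "y": 0, "z": 17, "rx": 0, "ry": 0, "rz": 0},
    {"x": 0, "y": 4, "z": 17, "rx": 0, "ry": 0, "rz": 0},
    {"x": 0, "y": 10, "z": 17, "rx": 0, "ry": 0, "rz": 0},
    {"x": 0, "y": 16, "z": 17, "rx": 0, "ry": 0, "rz": 0},
    {"x": 0, "y": 20, "z": 17, "rx": 0, "ry": 0, "rz": 0},
    {"x": 0, "y": 20, "z": 17, "rx": 0, "ry": 0, "rz": 0},
  ],
)

```text
time: 21.2
tool_pos: [458.2, 26.2, 26.5]
tool_rot: [-3.142, -0.0, 0.095]
ft_force: [-0.8, 0.8, -2.2]
opening: 0.107
finger_force: 55.0
```

Emit:
play_rows(
  rows=[
    {"x": 0, "y": 5, "z": 0, "rx": 0, "ry": 0, "rz": 0},
    {"x": 0, "y": 10, "z": 0, "rx": 0, "ry": 0, "rz": 0},
    {"x": 0, "y": 15, "z": 0, "rx": 0, "ry": 0, "rz": 0},
    {"x": 0, "y": 20, "z": 0, "rx": 0, "ry": 0, "rz": 0},
    {"x": 0, "y": 20, "z": 0, "rx": 0, "ry": 0, "rz": 0},
  ],
)

```text
time: 21.7
tool_pos: [460.1, 6.4, 26.4]
tool_rot: [3.142, 0.0, 0.096]
ft_force: [-0.4, -0.6, -1.5]
opening: 0.108
finger_force: 55.0
```

Emit:
play_rows(
  rows=[
    {"x": 0, "y": 8, "z": 0, "rx": 0, "ry": 0, "rz": 0},
    {"x": 0, "y": 16, "z": 0, "rx": 0, "ry": 0, "rz": 0},
    {"x": 0, "y": 24, "z": 0, "rx": 0, "ry": 0, "rz": 0},
    {"x": 0, "y": 32, "z": 0, "rx": 0, "ry": 0, "rz": 0},
    {"x": 0, "y": 40, "z": 0, "rx": 0, "ry": 0, "rz": 0},
    {"x": 0, "y": 40, "z": 0, "rx": 0, "ry": 0, "rz": 0},
  ],
)

```text
time: 22.3
tool_pos: [463.9, -33.9, 26.4]
tool_rot: [3.141, 0.0, 0.095]
ft_force: [-0.5, 0.0, -2.1]
opening: 0.109
finger_force: 55.0
```

Emit:
play_rows(
  rows=[
    {"x": 0, "y": 8, "z": 0.5, "rx": 0, "ry": 0, "rz": 0},
    {"x": 0, "y": 16, "z": 1, "rx": 0, "ry": 0, "rz": 0},
    {"x": 0, "y": 24, "z": 1, "rx": 0, "ry": 0, "rz": 0},
    {"x": 0, "y": 32, "z": 1, "rx": 0, "ry": 0, "rz": 0},
    {"x": 0, "y": 40, "z": 1, "rx": 0, "ry": 0, "rz": 0},
    {"x": 0, "y": 40, "z": 1, "rx": 0, "ry": 0, "rz": 0},
  ],
)

```text
time: 22.9
tool_pos: [467.8, -73.6, 25.4]
tool_rot: [3.142, 0.0, 0.095]
ft_force: [0.6, 0.7, -1.1]
opening: 0.115
finger_force: 55.0
```

Emit:
play_rows(
  rows=[
    {"x": 0, "y": 7, "z": 0, "rx": 0, "ry": 0, "rz": 0},
    {"x": 0, "y": 14, "z": 0, "rx": 0, "ry": 0, "rz": 0},
    {"x": 0, "y": 20, "z": 0, "rx": 0, "ry": 0, "rz": 0},
    {"x": 0, "y": 25, "z": 0, "rx": 0, "ry": 0, "rz": 0},
    {"x": 0, "y": 25, "z": 0, "rx": 0, "ry": 0, "rz": 0},
  ],
)

```text
time: 23.4
tool_pos: [470.3, -98.2, 25.4]
tool_rot: [3.142, 0.0, 0.096]
ft_force: [0.7, -0.3, -1.8]
opening: 0.113
finger_force: 55.0
```

Emit:
play_rows(
  rows=[
    {"x": 0, "y": 1, "z": 0.5, "rx": 0, "ry": 0, "rz": 0},
    {"x": 0, "y": 2, "z": 1, "rx": 0, "ry": 0, "rz": 0},
    {"x": 0, "y": 3, "z": 1, "rx": 0, "ry": 0, "rz": 0},
    {"x": 0, "y": 3, "z": 1, "rx": 0, "ry": 0, "rz": 0},
  ],
)

```text
time: 23.8
tool_pos: [470.5, -100.5, 24.4]
tool_rot: [3.142, 0.0, 0.096]
ft_force: [-0.1, 0.4, -1.3]
opening: 0.109
finger_force: 55.0
```

Emit:
play_rows(
  rows=[
    {"x": 0, "y": 0.7, "z": 0.5, "rx": 0, "ry": 0, "rz": 0},
    {"x": 0, "y": 1.4, "z": 0.8, "rx": 0, "ry": 0, "rz": 0},
    {"x": 0, "y": 2, "z": 0.8, "rx": 0, "ry": 0, "rz": 0},
    {"x": 0, "y": 2, "z": 0.8, "rx": 0, "ry": 0, "rz": 0},
  ],
)

```text
time: 24.2
tool_pos: [470.7, -102.6, 23.7]
tool_rot: [3.142, 0.0, 0.096]
ft_force: [-0.0, 0.1, -1.7]
opening: 0.107
finger_force: 55.0
```

Emit:
play_rows(
  rows=[
    {"x": 0, "y": 0.7, "z": 0, "rx": 0, "ry": 0, "rz": 0},
    {"x": 0, "y": 1.4, "z": 0, "rx": 0, "ry": 0, "rz": 0},
    {"x": 0, "y": 2, "z": 0, "rx": 0, "ry": 0, "rz": 0},
    {"x": 0, "y": 2, "z": 0, "rx": 0, "ry": 0, "rz": 0},
  ],
)

```text
time: 24.6
tool_pos: [470.3, -103.5, 23.6]
tool_rot: [-3.14, 0.001, 0.096]
ft_force: [-4.1, 10.6, 2.7]
opening: 0.113
finger_force: 55.0
```

Contact with the back wall (10.6 N at y = -103.5): home. Release and rise.

Emit:
play_rows(
  rows=[
    {"x": 0, "y": -0.8, "z": 0, "rx": 0, "ry": 0, "rz": 0},
    {"x": 0, "y": -0.8, "z": 0, "rx": 0, "ry": 0, "rz": 0},
    {"x": 0, "y": -0.8, "z": 0, "rx": 0, "ry": 0, "rz": 0},
    {"x": 0, "y": -0.8, "z": 0, "rx": 0, "ry": 0, "rz": 0},
    {"x": 0, "y": -0.8, "z": 0, "rx": 0, "ry": 0, "rz": 0},
  ],
  jaw=0.4,
)

```text
time: 25.1
tool_pos: [470.9, -103.9, 23.7]
tool_rot: [3.142, -0.0, 0.096]
ft_force: [-0.4, -0.2, -0.8]
opening: 0.397
finger_force: 0.0
```

Emit:
play_rows(
  rows=[
    {"x": 0, "y": 0, "z": -15, "rx": 0, "ry": 0, "rz": 0},
    {"x": 0, "y": 0, "z": -40, "rx": 0, "ry": 0, "rz": 0},
    {"x": 0, "y": 0, "z": -70, "rx": 0, "ry": 0, "rz": 0},
    {"x": 0, "y": 0, "z": -80, "rx": 0, "ry": 0, "rz": 0},
    {"x": 0, "y": 0, "z": -80, "rx": 0, "ry": 0, "rz": 0},
  ],
  jaw=0.85,
)

```text
time: 25.6
tool_pos: [472.0, -103.7, 105.2]
tool_rot: [-3.141, -0.004, 0.096]
ft_force: [0.8, 1.4, -0.4]
opening: 0.793
finger_force: 0.0
```

```bash
echo "[470.8,-103.8,103.6,0.0957]">cmd.json; python3 go.py 446.5 18.7 140 0.0957 446.5 18.7 60 0.0957 446.5 18.7 13 0.0957; python3 tin.py 446 18.5 35
```

```text
t 25.6 meas [ 472.  -103.7  105.2] [-3.141 -0.004  0.096] cmd [ 4.708e+02 -1.038e+02  1.036e+02  1.000e-01] F [ 0.8  1.4 -0.4] open 0.793 grip 0.0 q1,q6 [0.19 1.47]
{'x': np.float64(-12.5), 'y': np.float64(-124.3), 'z': np.float64(1.2), 'rz': np.float64(-0.0)}
{'x': np.float64(-12.5), 'y': np.float64(-124.3), 'z': np.float64(81.2), 'rz': np.float64(-0.0)}
{'x': np.float64(-12.5), 'y': np.float64(-124.3), 'z': np.float64(128.2), 'rz': np.float64(-0.0)}
[446.   18.5  35. ] [([447.6, 18.2], 152), ([475.1, 38.7], 31)]
```

Emit:
play_rows(
  rows=[
    {"x": -5, "y": -45, "z": 0, "rx": 0, "ry": 0, "rz": 0},
    {"x": -10, "y": -90, "z": 0, "rx": 0, "ry": 0, "rz": 0},
    {"x": -12.5, "y": -124.3, "z": 1, "rx": 0, "ry": 0, "rz": 0},
    {"x": -12.5, "y": -124.3, "z": 30, "rx": 0, "ry": 0, "rz": 0},
    {"x": -12.5, "y": -124.3, "z": 65, "rx": 0, "ry": 0, "rz": 0},
    {"x": -12.5, "y": -124.3, "z": 81, "rx": 0, "ry": 0, "rz": 0},
    {"x": -12.5, "y": -124.3, "z": 81, "rx": 0, "ry": 0, "rz": 0},
  ],
  jaw=0.88,
)

```text
time: 26.4
tool_pos: [443.5, 17.6, 19.4]
tool_rot: [3.139, 0.007, 0.096]
ft_force: [0.0, -1.5, -0.1]
opening: 0.884
finger_force: 0.0
```

Emit:
play_rows(
  rows=[
    {"x": 0, "y": 0, "z": 12, "rx": 0, "ry": 0, "rz": 0},
    {"x": 0, "y": 0, "z": 24, "rx": 0, "ry": 0, "rz": 0},
    {"x": 0, "y": 0, "z": 36, "rx": 0, "ry": 0, "rz": 0},
    {"x": 0, "y": 0, "z": 48, "rx": 0, "ry": 0, "rz": 0},
    {"x": 0, "y": 0, "z": 48, "rx": 0, "ry": 0, "rz": 0},
    {"x": 0, "y": 0, "z": 48, "rx": 0, "ry": 0, "rz": 0},
  ],
)

```text
time: 27.0
tool_pos: [446.5, 18.7, -25.0]
tool_rot: [3.141, 0.0, 0.096]
ft_force: [-0.2, -0.0, 0.9]
opening: 0.876
finger_force: 0.0
```

Emit:
play_rows(
  rows=[
    {"x": 0, "y": 0, "z": 0, "rx": 0, "ry": 0, "rz": 0},
    {"x": 0, "y": 0, "z": 0, "rx": 0, "ry": 0, "rz": 0},
    {"x": 0, "y": 0, "z": 0, "rx": 0, "ry": 0, "rz": 0},
    {"x": 0, "y": 0, "z": 0, "rx": 0, "ry": 0, "rz": 0},
    {"x": 0, "y": 0, "z": 0, "rx": 0, "ry": 0, "rz": 0},
  ],
  jaw=0.55,
  force=20,
)

```text
time: 27.5
tool_pos: [446.9, 18.9, -24.8]
tool_rot: [-3.141, -0.001, 0.096]
ft_force: [-1.3, 0.4, 6.5]
opening: 0.695
finger_force: 20.0
```

```bash
echo "[446.5,18.7,-25.4,0.0957]">cmd.json; python3 go.py 446.5 18.7 120 0.0957 512.3 -151.7 120 0.0957
```

```text
t 27.5 meas [446.9  18.9 -24.8] [-3.141e+00 -1.000e-03  9.600e-02] cmd [ 4.465e+02  1.870e+01 -2.540e+01  1.000e-01] F [-1.3  0.4  6.5] open 0.695 grip 20.0 q1,q6 [0.49 1.18]
{'x': np.float64(0.0), 'y': np.float64(0.0), 'z': np.float64(-107.8), 'rz': np.float64(-0.0)}
{'x': np.float64(49.2), 'y': np.float64(175.9), 'z': np.float64(-107.8), 'rz': np.float64(-0.0)}
```

Emit:
play_rows(
  rows=[
    {"x": 0, "y": 0, "z": -20, "rx": 0, "ry": 0, "rz": 0},
    {"x": 0, "y": 0, "z": -60, "rx": 0, "ry": 0, "rz": 0},
    {"x": 0, "y": 0, "z": -100, "rx": 0, "ry": 0, "rz": 0},
    {"x": 5, "y": 15, "z": -107.8, "rx": 0, "ry": 0, "rz": 0},
    {"x": 15, "y": 50, "z": -107.8, "rx": 0, "ry": 0, "rz": 0},
    {"x": 26, "y": 95, "z": -107.8, "rx": 0, "ry": 0, "rz": 0},
    {"x": 38, "y": 135, "z": -107.8, "rx": 0, "ry": 0, "rz": 0},
    {"x": 46, "y": 165, "z": -107.8, "rx": 0, "ry": 0, "rz": 0},
    {"x": 49.2, "y": 175.9, "z": -107.8, "rx": 0, "ry": 0, "rz": 0},
    {"x": 49.2, "y": 175.9, "z": -100, "rx": 0, "ry": 0, "rz": 0},
    {"x": 49.2, "y": 175.9, "z": -85, "rx": 0, "ry": 0, "rz": 0},
    {"x": 49.2, "y": 175.9, "z": -72, "rx": 0, "ry": 0, "rz": 0},
    {"x": 49.2, "y": 175.9, "z": -62, "rx": 0, "ry": 0, "rz": 0},
    {"x": 49.2, "y": 175.9, "z": -59, "rx": 0, "ry": 0, "rz": 0},
    {"x": 49.2, "y": 175.9, "z": -59, "rx": 0, "ry": 0, "rz": 0},
    {"x": 49.2, "y": 175.9, "z": -59, "rx": 0, "ry": 0, "rz": 0},
  ],
)

```text
time: 29.1
tool_pos: [512.7, -151.3, 34.1]
tool_rot: [3.141, -0.001, 0.097]
ft_force: [0.9, -0.4, 0.1]
opening: 0.699
finger_force: 20.0
```

Emit:
play_rows(
  rows=[
    {"x": 0, "y": 0, "z": 1, "rx": 0, "ry": 0, "rz": 0},
    {"x": 0, "y": 0, "z": 2, "rx": 0, "ry": 0, "rz": 0},
    {"x": 0, "y": 0, "z": 2.5, "rx": 0, "ry": 0, "rz": 0},
    {"x": 0, "y": 0, "z": 2.5, "rx": 0, "ry": 0, "rz": 0},
  ],
)

```text
time: 29.5
tool_pos: [512.3, -151.6, 31.2]
tool_rot: [-3.142, -0.0, 0.096]
ft_force: [0.8, 0.3, -0.7]
opening: 0.694
finger_force: 20.0
```

Emit:
play_rows(
  rows=[
    {"x": 0, "y": 0, "z": 0.5, "rx": 0, "ry": 0, "rz": 0},
    {"x": 0, "y": 0, "z": 1, "rx": 0, "ry": 0, "rz": 0},
    {"x": 0, "y": 0, "z": 1, "rx": 0, "ry": 0, "rz": 0},
  ],
)

```text
time: 29.8
tool_pos: [512.4, -151.6, 30.2]
tool_rot: [3.142, -0.0, 0.096]
ft_force: [-0.6, -0.1, 0.7]
opening: 0.697
finger_force: 20.0
```

Emit:
play_rows(
  rows=[
    {"x": 0, "y": 0, "z": 0, "rx": 0, "ry": 0, "rz": 0},
    {"x": 0, "y": 0, "z": 0, "rx": 0, "ry": 0, "rz": 0},
    {"x": 0, "y": 0, "z": 0, "rx": 0, "ry": 0, "rz": 0},
    {"x": 0, "y": 0, "z": 0, "rx": 0, "ry": 0, "rz": 0},
  ],
  jaw=0.82,
)

```text
time: 30.2
tool_pos: [512.4, -151.6, 30.1]
tool_rot: [-3.142, -0.0, 0.096]
ft_force: [0.3, 0.3, 0.4]
opening: 0.818
finger_force: 0.0
```

Emit:
play_rows(
  rows=[
    {"x": 0, "y": 0, "z": -15, "rx": 0, "ry": 0, "rz": 0},
    {"x": 0, "y": 0, "z": -40, "rx": 0, "ry": 0, "rz": 0},
    {"x": 0, "y": 0, "z": -80, "rx": 0, "ry": 0, "rz": 0},
    {"x": 0, "y": 0, "z": -90, "rx": 0, "ry": 0, "rz": 0},
    {"x": 0, "y": 0, "z": -90, "rx": 0, "ry": 0, "rz": 0},
  ],
)

```text
time: 30.7
tool_pos: [513.8, -151.6, 122.2]
tool_rot: [3.141, -0.004, 0.096]
ft_force: [0.5, 0.4, -0.8]
opening: 0.82
finger_force: 0.0
```

```bash
echo "[512.3,-151.7,119.9,0.0957]">cmd.json; python3 go.py 500 100 157.5 1.571 371 333.3 130 1.571 371 333.3 60 1.571; python3 tin.py 370.5 333.5 35 512.3 -151.7 90; python3 - <<'E'
from h import *
T=cam("top");S=cam("scene");print("salt z90",onz(T,(218,296),90).round(),onz(S,(303,345),80).round(),"lemon",onz(T,(305,277),40).round())
E
```

```text
t 30.7 meas [ 513.8 -151.6  122.2] [ 3.141 -0.004  0.096] cmd [ 5.123e+02 -1.517e+02  1.199e+02  1.000e-01] F [ 0.5  0.4 -0.8] open 0.82 grip 0.0 q1,q6 [0.08 1.59]
{'x': np.float64(11.8), 'y': np.float64(-251.7), 'z': np.float64(-0.0), 'rz': np.float64(-84.5)}
{'x': np.float64(-94.3), 'y': np.float64(-496.3), 'z': np.float64(27.5), 'rz': np.float64(-84.5)}
{'x': np.float64(-94.3), 'y': np.float64(-496.3), 'z': np.float64(97.5), 'rz': np.float64(-84.5)}
[370.5 333.5  35. ] [([372.0, 332.9], 263), ([369.8, 333.7], 127)]
[ 512.3 -151.7   90. ] [([512.5, -152.7], 111), ([512.9, -149.6], 529)]
salt z90 [363. 444.  90.] [366. 450.  80.] lemon [367. 216.  40.]
```

```bash
echo "[512.3,-151.7,119.9,0.0957]">cmd.json; python3 go.py 450 90 150 .6  371 333.3 130 1.15 371 333.3 60 1.15
```

```text
t 31.0 meas [ 511.5 -151.6  118.9] [-3.141e+00  2.000e-03  9.600e-02] cmd [ 5.123e+02 -1.517e+02  1.199e+02  1.000e-01] F [-0.2 -0.8 -0.2] open 0.817 grip 0.0 q1,q6 [0.08 1.59]
{'x': np.float64(-38.9), 'y': np.float64(-246.5), 'z': np.float64(7.5), 'rz': np.float64(-28.9)}
{'x': np.float64(-94.3), 'y': np.float64(-496.3), 'z': np.float64(27.5), 'rz': np.float64(-60.4)}
{'x': np.float64(-94.3), 'y': np.float64(-496.3), 'z': np.float64(97.5), 'rz': np.float64(-60.4)}
```

Emit:
play_rows(
  rows=[
    {"x": -4, "y": -25, "z": 0, "rx": 0, "ry": 0, "rz": -3},
    {"x": -11, "y": -65, "z": 0, "rx": 0, "ry": 0, "rz": -8},
    {"x": -18, "y": -108, "z": 0, "rx": 0, "ry": 0, "rz": -13},
    {"x": -26, "y": -152, "z": 3, "rx": 0, "ry": 0, "rz": -18},
    {"x": -34, "y": -197, "z": 5, "rx": 0, "ry": 0, "rz": -24},
    {"x": -43, "y": -242, "z": 7, "rx": 0, "ry": 0, "rz": -29},
    {"x": -52, "y": -287, "z": 10, "rx": 0, "ry": 0, "rz": -35},
    {"x": -62, "y": -332, "z": 15, "rx": 0, "ry": 0, "rz": -41},
    {"x": -72, "y": -376, "z": 18, "rx": 0, "ry": 0, "rz": -47},
    {"x": -80, "y": -420, "z": 22, "rx": 0, "ry": 0, "rz": -52},
    {"x": -88, "y": -460, "z": 25, "rx": 0, "ry": 0, "rz": -57},
    {"x": -92, "y": -485, "z": 27, "rx": 0, "ry": 0, "rz": -59.5},
    {"x": -94.3, "y": -496.3, "z": 40, "rx": 0, "ry": 0, "rz": -60.4},
    {"x": -94.3, "y": -496.3, "z": 70, "rx": 0, "ry": 0, "rz": -60.4},
    {"x": -94.3, "y": -496.3, "z": 97.5, "rx": 0, "ry": 0, "rz": -60.4},
    {"x": -94.3, "y": -496.3, "z": 97.5, "rx": 0, "ry": 0, "rz": -60.4},
    {"x": -94.3, "y": -496.3, "z": 97.5, "rx": 0, "ry": 0, "rz": -60.4},
  ],
  jaw=0.9,
)

```text
time: 32.7
tool_pos: [370.8, 332.3, 22.2]
tool_rot: [3.141, 0.003, 1.15]
ft_force: [0.3, 0.4, 0.7]
opening: 0.902
finger_force: 0.0
```

```bash
python3 go.py 371 333.3 12.2 1.15; python3 tin.py 512.3 -151.7 90
```

```text
t 32.7 meas [370.8 332.3  22.2] [3.141e+00 3.000e-03 1.150e+00] cmd [371.01 333.32  22.4    1.15] F [0.3 0.4 0.7] open 0.902 grip 0.0 q1,q6 [1.13 1.59]
{'x': np.float64(-0.0), 'y': np.float64(0.0), 'z': np.float64(47.8), 'rz': np.float64(-0.0)}
[ 512.3 -151.7   90. ] [([512.3, -152.8], 117), ([510.3, -151.8], 120)]
```

Emit:
play_rows(
  rows=[
    {"x": 0, "y": 0, "z": 12, "rx": 0, "ry": 0, "rz": 0},
    {"x": 0, "y": 0, "z": 24, "rx": 0, "ry": 0, "rz": 0},
    {"x": 0, "y": 0, "z": 36, "rx": 0, "ry": 0, "rz": 0},
    {"x": 0, "y": 0, "z": 44, "rx": 0, "ry": 0, "rz": 0},
    {"x": 0, "y": 0, "z": 47.8, "rx": 0, "ry": 0, "rz": 0},
    {"x": 0, "y": 0, "z": 47.8, "rx": 0, "ry": 0, "rz": 0},
  ],
)

```text
time: 33.4
tool_pos: [370.9, 333.5, -24.9]
tool_rot: [3.142, -0.0, 1.15]
ft_force: [0.2, 0.7, -0.5]
opening: 0.9
finger_force: 0.0
```

Emit:
play_rows(
  rows=[
    {"x": 0, "y": 0, "z": 0, "rx": 0, "ry": 0, "rz": 0},
    {"x": 0, "y": 0, "z": 0, "rx": 0, "ry": 0, "rz": 0},
    {"x": 0, "y": 0, "z": 0, "rx": 0, "ry": 0, "rz": 0},
    {"x": 0, "y": 0, "z": 0, "rx": 0, "ry": 0, "rz": 0},
    {"x": 0, "y": 0, "z": 0, "rx": 0, "ry": 0, "rz": 0},
    {"x": 0, "y": 0, "z": 0, "rx": 0, "ry": 0, "rz": 0},
  ],
  jaw=0.55,
  force=20,
)

```text
time: 34.0
tool_pos: [371.0, 333.6, -24.8]
tool_rot: [3.141, -0.001, 1.151]
ft_force: [-1.4, -1.0, 6.0]
opening: 0.697
finger_force: 20.0
```

```bash
python3 go.py 371 333.3 125 1.15 438.7 -158.8 125 0.0957
```

```text
t 34.0 meas [371.  333.6 -24.8] [ 3.141e+00 -1.000e-03  1.151e+00] cmd [371.01 333.32 -25.4    1.15] F [-1.4 -1.   6. ] open 0.697 grip 20.0 q1,q6 [1.13 1.59]
{'x': np.float64(-0.0), 'y': np.float64(0.0), 'z': np.float64(-112.8), 'rz': np.float64(-0.0)}
{'x': np.float64(-421.5), 'y': np.float64(262.9), 'z': np.float64(-112.8), 'rz': np.float64(60.4)}
```

Emit:
play_rows(
  rows=[
    {"x": 0, "y": 0, "z": -20, "rx": 0, "ry": 0, "rz": 0},
    {"x": 0, "y": 0, "z": -60, "rx": 0, "ry": 0, "rz": 0},
    {"x": 0, "y": 0, "z": -100, "rx": 0, "ry": 0, "rz": 0},
    {"x": -10, "y": 10, "z": -112.8, "rx": 0, "ry": 0, "rz": 2},
    {"x": -30, "y": 30, "z": -112.8, "rx": 0, "ry": 0, "rz": 5},
    {"x": -63.5, "y": 63.5, "z": -112.8, "rx": 0, "ry": 0, "rz": 10},
    {"x": -98, "y": 95, "z": -112.8, "rx": 0, "ry": 0, "rz": 15},
    {"x": -133, "y": 125, "z": -112.8, "rx": 0, "ry": 0, "rz": 21},
    {"x": -170, "y": 152, "z": -112.8, "rx": 0, "ry": 0, "rz": 26},
    {"x": -207.5, "y": 176, "z": -112.8, "rx": 0, "ry": 0, "rz": 32},
    {"x": -246, "y": 197, "z": -112.8, "rx": 0, "ry": 0, "rz": 37},
    {"x": -287, "y": 216, "z": -112.8, "rx": 0, "ry": 0, "rz": 43},
    {"x": -328, "y": 232, "z": -112.8, "rx": 0, "ry": 0, "rz": 48},
    {"x": -370, "y": 246.5, "z": -112.8, "rx": 0, "ry": 0, "rz": 54},
    {"x": -402.5, "y": 257, "z": -112.8, "rx": 0, "ry": 0, "rz": 58},
    {"x": -421.5, "y": 262.9, "z": -112.8, "rx": 0, "ry": 0, "rz": 60.4},
    {"x": -421.5, "y": 262.9, "z": -112.8, "rx": 0, "ry": 0, "rz": 60.4},
    {"x": -421.5, "y": 262.9, "z": -112.8, "rx": 0, "ry": 0, "rz": 60.4},
    {"x": -421.5, "y": 262.9, "z": -112.8, "rx": 0, "ry": 0, "rz": 60.4},
  ],
)

```text
time: 35.9
tool_pos: [438.6, -158.3, 87.4]
tool_rot: [-3.141, 0.0, 0.097]
ft_force: [-0.2, 1.0, -1.5]
opening: 0.691
finger_force: 20.0
```

```bash
python3 go.py 438.7 -158.8 73 0.0957
```

```text
t 35.9 meas [ 438.6 -158.3   87.4] [-3.141  0.     0.097] cmd [ 4.3874e+02 -1.5881e+02  8.7400e+01  1.0000e-01] F [-0.2  1.  -1.5] open 0.691 grip 20.0 q1,q6 [0.08 1.59]
{'x': np.float64(-0.0), 'y': np.float64(-0.0), 'z': np.float64(52.0), 'rz': np.float64(-0.0)}
```

Target release height is the same as before (z ≈ 30.2): down 57 in all.

Emit:
play_rows(
  rows=[
    {"x": 0, "y": 0, "z": 15, "rx": 0, "ry": 0, "rz": 0},
    {"x": 0, "y": 0, "z": 30, "rx": 0, "ry": 0, "rz": 0},
    {"x": 0, "y": 0, "z": 42, "rx": 0, "ry": 0, "rz": 0},
    {"x": 0, "y": 0, "z": 50, "rx": 0, "ry": 0, "rz": 0},
    {"x": 0, "y": 0, "z": 54, "rx": 0, "ry": 0, "rz": 0},
    {"x": 0, "y": 0, "z": 56, "rx": 0, "ry": 0, "rz": 0},
    {"x": 0, "y": 0, "z": 57, "rx": 0, "ry": 0, "rz": 0},
    {"x": 0, "y": 0, "z": 57, "rx": 0, "ry": 0, "rz": 0},
    {"x": 0, "y": 0, "z": 57, "rx": 0, "ry": 0, "rz": 0},
  ],
)

```text
time: 36.8
tool_pos: [439.0, -158.8, 31.0]
tool_rot: [3.142, -0.001, 0.096]
ft_force: [0.1, -0.4, -0.6]
opening: 0.699
finger_force: 20.0
```

Emit:
play_rows(
  rows=[
    {"x": 0, "y": 0, "z": 0, "rx": 0, "ry": 0, "rz": 0},
    {"x": 0, "y": 0, "z": 0, "rx": 0, "ry": 0, "rz": 0},
    {"x": 0, "y": 0, "z": 0, "rx": 0, "ry": 0, "rz": 0},
    {"x": 0, "y": 0, "z": 0, "rx": 0, "ry": 0, "rz": 0},
  ],
  jaw=0.82,
)

```text
time: 37.2
tool_pos: [438.8, -158.8, 30.7]
tool_rot: [3.142, -0.0, 0.096]
ft_force: [-0.6, 0.4, -1.3]
opening: 0.817
finger_force: 0.0
```

Emit:
play_rows(
  rows=[
    {"x": 0, "y": 0, "z": -15, "rx": 0, "ry": 0, "rz": 0},
    {"x": 0, "y": 0, "z": -40, "rx": 0, "ry": 0, "rz": 0},
    {"x": 0, "y": 0, "z": -80, "rx": 0, "ry": 0, "rz": 0},
    {"x": 0, "y": -30, "z": -110, "rx": 0, "ry": 0, "rz": 0},
    {"x": 0, "y": -70, "z": -110, "rx": 0, "ry": 0, "rz": 0},
    {"x": 0, "y": -115, "z": -110, "rx": 0, "ry": 0, "rz": 0},
    {"x": 0, "y": -160, "z": -110, "rx": 0, "ry": 0, "rz": 0},
    {"x": 0, "y": -205, "z": -110, "rx": 0, "ry": 0, "rz": 0},
    {"x": 0, "y": -250, "z": -110, "rx": 0, "ry": 0, "rz": 0},
    {"x": 0, "y": -250, "z": -110, "rx": 0, "ry": 0, "rz": 0},
    {"x": 0, "y": -250, "z": -110, "rx": 0, "ry": 0, "rz": 0},
  ],
)

```text
time: 38.3
tool_pos: [414.4, 91.1, 140.6]
tool_rot: [3.142, 0.0, 0.099]
ft_force: [-0.0, 0.1, -0.1]
opening: 0.817
finger_force: 0.0
```

```bash
python3 go.py; python3 tin.py 512.3 -151.7 90 438.7 -158.8 90; python3 - <<'E'
from h import *
# shelf front edge: strip/pull location in top view; tan vs rest along caddy x at y=+-60 (z=63, strip top)
ca=np.array([475.9,-160.2]);w=-1.475;X=np.array([np.cos(w),np.sin(w)]);Y=np.array([-X[1],X[0]])
for n in("top","scene"):
    d=cam(n)
    for y in(-55,0,55):
        z=86 if y==0 else 63
        p=proj(d,[[*(ca+x*X+y*Y),z] for x in range(-84,-38,3)]).astype(np.float32);v=cv2.remap(d["img"].astype(np.float32),p[:,0].copy(),p[:,1].copy(),1)[:,0]
        print(n,y,"x=-84..-39/3",*[f"{int(a.sum()/3)}/{int(a[0]-a[2])}" for a in v])
E
```

```text
t 38.3 meas [414.4  91.1 140.6] [3.142 0.    0.099] cmd [ 4.3874e+02 -1.5881e+02  3.5400e+01  1.0000e-01] F [-0.   0.1 -0.1] open 0.817 grip 0.0 q1,q6 [0.69 0.98]
[ 512.3 -151.7   90. ] [([499.4, -122.2], 81), ([510.2, -151.7], 120)]
[ 438.7 -158.8   90. ] [([461.2, -142.0], 27), ([438.4, -158.6], 121)]
top -55 x=-84..-39/3 189/9 154/18 94/49 97/77 120/90 118/87 98/70 90/51 130/62 151/68 156/64 160/62 163/63 164/64 164/64 164/64
top 0 x=-84..-39/3 53/45 98/75 123/91 110/79 100/59 98/48 57/35 96/56 152/81 164/78 165/70 159/66 169/65 176/68 176/67 171/66
top 55 x=-84..-39/3 184/10 128/19 63/52 96/74 124/90 114/84 101/68 131/68 160/75 162/61 156/61 154/60 162/64 175/68 179/69 180/71
scene -55 x=-84..-39/3 145/119 129/77 111/22 106/10 108/24 111/51 103/56 113/68 148/88 180/93 188/82 192/76 194/75 195/74 196/75 190/76
scene 0 x=-84..-39/3 104/16 102/16 102/15 95/14 90/14 87/14 83/12 93/10 96/10 98/13 100/16 100/15 103/16 134/23 214/32 241/17
scene 55 x=-84..-39/3 103/14 104/16 105/15 106/15 106/15 105/16 106/15 105/16 106/16 106/16 105/16 106/16 107/16 107/16 106/16 106/16
```

Both lids show at shelf height in the top view (510,-152 and 438,-159), and the shelf's front edge lies at about x = -62, so it is home. The arm is clear. Handing in.

```bash
python3 -c "
from station import job
print(job.job_done())"
```

```text
the job is handed in; nothing more can be done
None
```

I packed the caddy and handed the job in at about 38 s: tin_a stands beside tin_0 on the floor, the shelf is home against the back wall, and tin_c and tin_b stand side by side on it; no pass/fail verdict came back.

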